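Index the bottle changer and load the missing bottle

TASK

Load the loose foil-topped bottle into the bottle changer. Turn the carousel by its knob until the empty slot that is wide enough for the bottle's neck has clicked into its stop at the gate, then bring the bottle in through the gate until its neck has snapped past the spring balls and is fully home. Leave the bottle standing upright on the turntable, the carousel in its stop and the two vials beside the bottle undisturbed; the bottle is only closed with foil, so keep it upright all the time.

Things in the scene. Friction and masses are not known exactly. Their poses are not given: they have to be found in the camera images.
- knob (a point): Centre of the carousel's black bar knob, on its vertical turning axis, 195 mm above the worktop. Bar 58 mm long, 16 mm wide, 30 mm high (180 to 210 mm above the worktop), on a 22 mm stem; a gripper from above can take it across the 16 mm and turn it. Axes turn with the carousel: z up, x along the bar, from the axis towards the empty wide slot.
- carousel (a joint): Angle of the carousel, rad, growing anticlockwise seen from above; 0 or 6.283 when the empty wide slot is at the gate. It turns endlessly both ways with 0.025 N m of friction and has six click stops 60 degrees apart, one for each slot; about 0.15 N m takes it into or out of a stop; let go within 2 degrees of one it settles there. Starts at 1.75 to 4.53.
- slot (a point): Home place of the bottle's axis in the empty wide slot: 85 mm from the turning axis, 80 mm above the worktop; turns with the carousel, axes as knob. Bottles stand on the turntable, whose top is 26 mm above the worktop; the middle of a bottle at home is 98 mm above the worktop. Four more wide slots hold like bottles, to 170 mm above the worktop, that stay there.
- mouth (a point): Rim of the empty wide slot, mid-thickness of the grey fork plate: 112 mm from the turning axis; the plate's underside is 136 and its top 140 mm (ball housings 142) above the worktop. The slot is 31.6 mm wide, flared at the rim. Two spring balls stand 4 mm into it from both sides, 9 mm outside the home place; a neck pushes past them with 3 to 8 N and stops within 3 mm past home.
- narrow_slot (a point): The other empty slot of the fork plate, 19 mm wide, for slim necks; too narrow for the bottle. Point 85 mm from the turning axis, 138 mm above the worktop; it lies 120 degrees clockwise of the wide empty slot seen from above.
- gate (a point): Fixed point on the changer's base where slot is when the empty wide slot is in its stop at the gate: 85 mm from the turning axis, 80 mm above the worktop. Axes: z up, x from the turning axis straight out through the gate. The gate is the only gap, 96 mm wide, in the white shroud round the turntable (128 to 132 mm from the axis, to 85 mm above the worktop).
- apron (a point): Fixed: middle of the front edge of the steel apron before the gate, 179 mm from the turning axis, 25.5 mm above the worktop; the apron is 62 mm wide. Axes as gate. Opposite the gate stands the sampling tower, 209 mm high, 130 to 174 mm from the axis; its head reaches in to 70 mm from the axis, 178 to 208 mm above the worktop.
- bottle_mid (a point): Centre, half-way up, of the loose white bottle with foil-wrapped neck, standing on the worktop. 144 mm high, 0.14 to 0.28 kg; body 45 mm in diameter, shoulder 90 to 107 mm and neck, 27.5 mm in diameter, 108 to 144 mm above its foot (the top 6 mm is soft foil). In the fork only the neck above 114 mm from the foot is free to be held. Axes: z up along the bottle.
- big_vial_mid (a point): Centre of a bystander, a wide screw-cap vial, 52 mm in diameter and 120 mm high, standing on the worktop in a row with the bottle.
- small_vial_mid (a point): Centre of a bystander, a small screw-cap vial, 38 mm in diameter and 98 mm high, standing on the worktop in a row with the bottle.

How it is judged (in metres and radians):
On the way:
1. the empty wide slot stands in its stop at the gate (within 6 mm) while the bottle is still outside the changer (horizontal distance between slot and gate below 0.006 m and velocity of joint carousel between -0.2 and 0.2 rad/s and horizontal distance between bottle_mid and slot above 0.04 m), for 0.2 s.
At the end, for the whole second after the job is handed in: The empty wide slot is in its stop at the gate (within 6 mm); the loose bottle stands in it, home to within 6 mm, on the turntable (to 3 mm), upright to 0.06 rad, at rest and let go (horizontal distance between slot and gate below 0.006 m and horizontal distance between bottle_mid and slot below 0.006 m and z of bottle_mid in the frame of slot between 0.015 and 0.021 m and angle between bottle_mid's own z axis and vertical below 0.06 rad and linear speed of bottle below 0.02 m/s); the robot touches nothing.
It fails at once if the bottle is tipped by more than 0.5 rad (angle between bottle_mid's own z axis and vertical above 0.5 rad).
It fails at once if a vial beside the bottle is moved by more than 30 mm or knocked over (distance of any of big_vial_mid, small_vial_mid from where it was at the start of the episode above 0.03 m).
It also fails if it takes over 64 s, if anything falls off the work surface, if the arm or the gripper's body presses on something with over 40 N, if the wrist force passes 120 N, or if a joint passes its speed limit or range.

ROBOT

A 7-joint arm with a two-finger parallel gripper is mounted at the origin on a cart in front of the work surface, level with it; the furniture and walls round the work are solid. World frame = base frame: x ahead of the robot, y to its left, z up, the work surface at z = 0. Lengths are in mm, angles in rad, forces in N, time in s.
With the tool pointing down it reaches from about 400 to 875 mm from the base axis. Payload 4.4 kg.
Tool frame: the origin (TCP) lies midway between the tips of the shut fingers; the grasp point (between the pads) lies 19 mm behind it; x points along the fingers, z is the direction in which the jaws open and shut, and the axes are right-handed (so a half turn about x gives the same grasp; the last joint's range is limited). The gripper opens to 85 mm and grips with 20 to 120 N. Pads are 22 mm wide; open, the fingers measure 114 mm over their backs; the gripper's body (76 mm by 85 mm) begins 54 mm behind the grasp point. The pads swing forward as they close: fully open they stand 13 mm farther back than shut.
Start: joints at [1.122, 0.628, 0.038, 1.517, -0.027, 0.996, -0.02], TCP at [242.816, -602.958, 231.313] pointing down, gripper open.
Joint ranges: [-3.06, 3.06], [-0.37, 2.12], [-1.25, 1.32], [0.18, 2.47], [-1.1, 4.24], [0.23, 1.98], [-2.94, 2.94]. Speed limits (rad/s): [2.57, 2.57, 3.14, 3.14, 3.14, 3.14, 3.14].

INTERFACE

Orientations are given as [roll, pitch, yaw] about the fixed x, y, z axes, in that order (R = Rz(yaw) Ry(pitch) Rx(roll)).
In Python, from cell import ctrl gives the robot as it stands. The module is installed in compiled form; this text tells all that it offers.
- The arm moves only by the tool servo_tool, never from a script. Its argument "rows" is a list of rows, each an object of numbers: "dx", "dy", "dz": the shift along the tool's x, y, z in units of 750 mm (1.0 is 750 mm); "wx", "wy", "wz": the turn, a rotation vector about the tool's x, y, z in units of 6 degrees (1.0 is 6 degrees); "fingers": the closure, from 0 (fully open) to 1 (shut). In form: [{"dx": .., "dy": .., "dz": .., "wx": .., "wy": .., "wz": .., "fingers": ..}, ...]. A call has 1 to 5 rows; each row shifts and turns the commanded pose from where the row before left it, along the tool's axes as they then stand; what a row does not reach is not made up. A row lasts 1/8 s, in which the tool goes at most 62.5 mm and 10.7 degrees, less where a joint would pass 70% of its speed; a pose out of reach is approached as far as the arm can. A call with a number of a shift or a turn outside -1 to 1 is refused whole. A call with a gripper value outside its range is refused whole. The fingers move at their own pace and stop on an object; the grip force is fixed at half the most. Time passes only in rows, so rows that do not move let the fingers close. It gives the time, the measured TCP pose, the force and the opening at its end, in the units of the state.
- ctrl.read_state(): the state, without advancing time (a new reading comes with each control period).
- ctrl.get_image(name): name is "side" or "top" or "wrist"; returns the picture (420x560x3 uint8, red, green, blue); there is no depth.
- ctrl.camera_info(name): a dict with "fovy" (degrees; the focal length in pixels is half the picture's height over the tangent of half this angle, whatever the lens; pixels are square), "cx", "cy" (the principal point, pixels), "R" (3x3) and "t" (3): a world point X has camera coordinates R X + t. Camera axes: x right, y down, z forward; pixel columns grow to the right and rows downward; lengths in mm; the calibration is good to about 2 mm. A picture is of the moment at which its call begins: read the wrist's pose just before it. camera_info takes no time and is no camera call; for the wrist camera it gives the pose at the moment of the call.
- ctrl.finish_job(): hands the job in, once; it reports no verdict.
Trained networks look in the newest picture that a camera, given by its name, has taken for a name from the list of things; names that differ only in an ending like _2 or _b are one class to them, and where a whole thing is asked for, a point or a joint stands for the part that bears it (a point fixed in the world has none). Each returns a list of dicts, best first, with "conf" (0 to 1); they miss things now and then, are a little off and sometimes report something else, mostly with a low value. They report only what shows in the picture. A call takes as long as a camera call.
- ctrl.search_frame(label, camera): "extent" ([centre column, centre row, width, height] in pixels, round what is visible of it).
- ctrl.silhouettes(label, camera): "region" (420x560 bool, what is visible of it) and "extent" ([centre column, centre row, width, height] in pixels, round what is visible of it).
- ctrl.mark_of(label, camera): "point" ([column, row] in pixels: a listed point, or the origin of a listed thing).
The state is a dict: "clock": time; "qpos": joint angles; "qd": joint speeds; "tau": joint torques, N m; "eef_pos": TCP position; "tool_rot": TCP orientation; "force": force on the tool from outside, world axes, zero at the start; "torque": the same for the moment, N m; "width": finger opening in mm.
Only numpy, scipy, OpenCV 4.12 (cv2) and the standard library are available. Lean on these libraries where they do the work, as an engineer would, in place of code of your own. Each camera call takes 0.05 s, during which the arm holds its last target.

## Working session

There is one attempt and no reset: what is moved stays moved. The work goes in short steps, Python scripts to look and compute and a tool call to move; the robot and the scene stay as the last step left them, time stands still between calls to the robot, and variables do not carry over. Pictures are saved under pics/ and viewed, and the job is handed in when it is done.

Besides the shell and the picture viewer there is one more tool, called by a JSON object that holds its "fn" and its "kwargs". servo_tool: Moves the arm, as the interface text tells. Its arguments: {"type":"object","properties":{"rows":{"type":"array"}},"required":["rows"]}

```bash
mkdir -p pics; ls; python3 - <<'E'
from cell import ctrl
import cv2
s=ctrl.read_state()
for k,v in s.items(): print(k,v)
for n in ["top","side","wrist"]:
    im=ctrl.get_image(n); cv2.imwrite(f"pics/{n}0.png",im[:,:,::-1])
    c=ctrl.camera_info(n); print(n,c)
    for l in ["knob","slot","mouth","narrow_slot","gate","apron","bottle_mid","big_vial_mid","small_vial_mid"]:
        r=ctrl.mark_of(l,n); print(l,[(round(d['conf'],2),[round(float(x),1) for x in d['point']]) for d in r[:3]])
print(ctrl.read_state()['clock'])
E
```

```text
pics
clock 0.0
qpos [ 1.1221799   0.62934877  0.0384317   1.51836409 -0.02695727  0.99629573
 -0.01998408]
qd [-0.00174119 -0.00046017 -0.00042332 -0.00045278 -0.00016048  0.00119335
  0.00015452]
tau [-1.02603785e-04 -5.63404620e+01  1.22640755e+00 -1.93442631e+01
  1.11259488e-02  1.07491988e-02 -1.15334285e-05]
eef_pos [ 242.58578236 -602.36479536  230.38844863]
tool_rot [-3.11266345  1.56889808  1.98258952]
force [-0.4372917   0.77792896  0.25475593]
torque [ 0.00106667 -0.0026896   0.00930582]
width 85.34646352812165
top {'fovy': 56.13204405920143, 'cx': 277.5600417378467, 'cy': 203.96271057316392, 'R': array([[-0.02190372, -0.99971086,  0.00992133],
       [-0.98734167,  0.02007131, -0.1573327 ],
       [ 0.15708807, -0.01324191, -0.98749582]]), 't': array([-4.41970224e-01,  5.57911574e+02,  1.03125433e+03])}
knob [(0.91, [384.1, 210.3])]
slot [(0.57, [402.3, 208.3])]
mouth [(0.55, [419.2, 201.2]), (0.49, [404.9, 207.5])]
narrow_slot [(0.75, [369.6, 240.6])]
gate []
apron [(0.81, [314.4, 255.1])]
bottle_mid [(0.78, [168.7, 237.9])]
big_vial_mid [(0.77, [253.6, 254.1])]
small_vi
[... 392 characters left out ...]
 [334.2, 184.5])]
mouth [(0.74, [302.0, 161.9])]
narrow_slot [(0.63, [335.2, 182.2])]
gate [(0.76, [315.4, 205.7])]
apron [(0.82, [329.0, 241.8])]
bottle_mid [(0.73, [271.9, 314.9])]
big_vial_mid [(0.75, [314.8, 267.1])]
small_vial_mid [(0.63, [302.8, 296.5])]
wrist {'fovy': 63.04940520932602, 'cx': 277.9572614986736, 'cy': 209.55023073821096, 'R': array([[ 3.73406091e-01, -9.27667952e-01,  2.47941048e-04],
       [-8.91208414e-01, -3.58656131e-01,  2.77692892e-01],
       [-2.57517871e-01, -1.03913184e-01, -9.60669869e-01]]), 't': array([-650.61835958,  -36.67839443,  378.21276317])}
knob []
slot []
mouth []
narrow_slot []
gate []
apron []
bottle_mid []
big_vial_mid []
small_vial_mid []
1.5
```

View pics/top0.png

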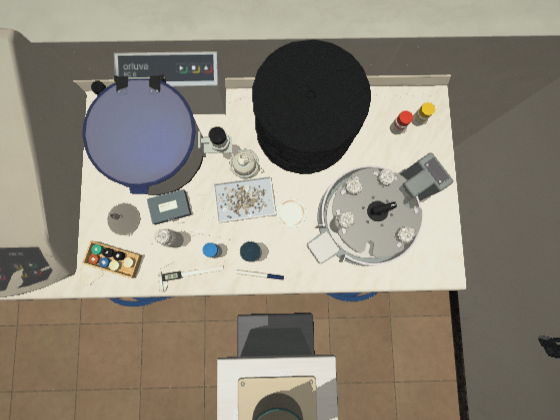

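View pics/side0.png

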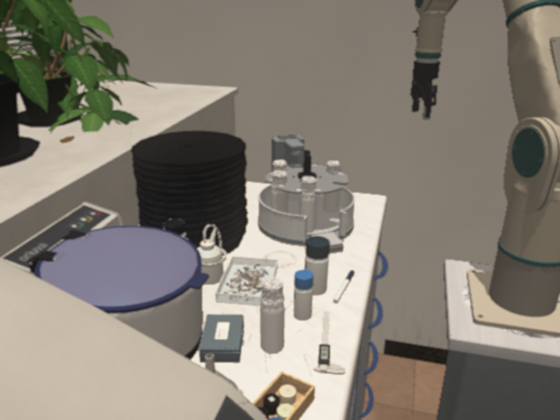

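```bash
cat > h.py <<'E'
import numpy as np, cv2
from scipy.spatial.transform import Rotation as Ro
from cell import ctrl
def fpx(c): return 210/np.tan(np.radians(c['fovy'])/2)
def ray(n,p,c=None):
    c=c or ctrl.camera_info(n); R=np.array(c['R']);t=np.array(c['t'])
    d=R.T@np.array([(p[0]-c['cx'])/fpx(c),(p[1]-c['cy'])/fpx(c),1.]); return -R.T@t,d/np.linalg.norm(d)
def onz(n,p,z,c=None):
    o,d=ray(n,p,c); return o+d*(z-o[2])/d[2]
def proj(n,X,c=None):
    c=c or ctrl.camera_info(n); q=np.array(c['R'])@np.array(X,float)+c['t']; return np.array([c['cx']+fpx(c)*q[0]/q[2],c['cy']+fpx(c)*q[1]/q[2]])
def tri(*ps):
    A=np.zeros((3,3));b=np.zeros(3)
    for n,p in ps:
        o,d=ray(n,p);M=np.eye(3)-np.outer(d,d);A+=M;b+=M@o
    return np.linalg.solve(A,b)
E
python3 - <<'E'
from h import *
np.set_printoptions(precision=1,suppress=True)
T=dict(knob=([384.1,210.3],[307,158.9],195),narrow=([369.6,240.6],[335.2,182.2],138),apron=([314.4,255.1],[329,241.8],25.5),bottle=([168.7,237.9],[271.9,314.9],72),big=([253.6,254.1],[314.8,267.1],60),small=([213.3,251.8],[302.8,296.5],49))
for k,(a,b,z) in T.items(): print(k,tri(("top",a),("side",b)),onz("top",a,z),onz("side",b,z))
print("slot",onz("top",[402.3,208.3],80),onz("side",[304.4,186.1],80))
print("mouth",onz("top",[419.2,201.2],138),onz("side",[302,161.9],138))
print("gate",onz("side",[315.4,205.7],80))
print(Ro.from_euler('xyz',ctrl.read_state()['tool_rot']).as_matrix())
E
```

```text
knob [ 518.  -259.9  191.4] [ 513.7 -259.5  195. ] [ 519.8 -249.6  195. ]
narrow [ 443.5 -234.3  143.4] [ 447.1 -235.2  138. ] [ 442.2 -248.5  138. ]
apron [ 423.6 -108.    34.3] [ 417.7 -109.7   25.5] [ 432.2 -123.9   25.5]
bottle [469.7 274.6  73.4] [469.3 274.8  72. ] [470.8 272.8  72. ]
big [428.5  55.2  54. ] [422.8  54.   60. ] [432.3  65.7  60. ]
small [434.4 162.5  46.5] [431.6 161.7  49. ] [436.4 166.5  49. ]
slot [ 533.8 -341.    80. ] [ 544.3 -344.3   80. ]
mouth [ 542.6 -365.3  138. ] [ 562.1 -386.6  138. ]
gate [ 486.4 -213.9   80. ]
[[ 0.   0.9  0.4]
 [-0.   0.4 -0.9]
 [-1.   0.   0. ]]
```

The top view shows the changer at right, with the knob at (384,210) and the apron at (314,255). The bottle is at (168,238), with the small vial at (213,251) and the big vial at (254,254). The carousel needs about -163° (clockwise). I'll hover over the knob and refine with the wrist camera.

```bash
cat >> h.py <<'E'
def plan(pos,psi,N,maxstep=50):
    """psi: world angle (deg) of tool z (jaw axis), tool down"""
    s=ctrl.read_state(); p=np.array(s['eef_pos']); R=Ro.from_euler('xyz',s['tool_rot'])
    a=np.radians(psi); z=np.array([np.cos(a),np.sin(a),0]); x=np.array([0,0,-1.]); y=np.cross(z,x)
    Rt=Ro.from_matrix(np.stack([x,y,z],1)); 
    rv=(R.inv()*Rt).as_rotvec(); print("from",p.round(1),"psi",round(np.degrees(np.arctan2(R.as_matrix()[1,2],R.as_matrix()[0,2])),2),"rot deg",np.degrees(rv).round(2),"dist",np.linalg.norm(np.array(pos)-p).round(1))
    for i in range(N):
        Rc=R*Ro.from_rotvec(rv*i/N); d=Rc.inv().apply((np.array(pos)-p)/N)/750; w=np.degrees(rv)/N/6
        print('{'+', '.join(f'"{k}":{v:.4f}' for k,v in zip(["dx","dy","dz","wx","wy","wz"],[*d,*w]))+'}')
E
python3 -c "
from h import *
plan([516.5,-258,310],15,15)"
```

```text
from [ 242.8 -603.   231.3] psi -68.07 rot deg [-8.307e+01  1.000e-02  0.000e+00] dist 447.3
{"dx":-0.0070, "dy":0.0340, "dz":-0.0194, "wx":-0.9230, "wy":0.0001, "wz":0.0000}
{"dx":-0.0070, "dy":0.0357, "dz":-0.0160, "wx":-0.9230, "wy":0.0001, "wz":0.0000}
{"dx":-0.0070, "dy":0.0371, "dz":-0.0125, "wx":-0.9230, "wy":0.0001, "wz":0.0000}
{"dx":-0.0070, "dy":0.0381, "dz":-0.0088, "wx":-0.9230, "wy":0.0001, "wz":0.0000}
{"dx":-0.0070, "dy":0.0388, "dz":-0.0051, "wx":-0.9230, "wy":0.0001, "wz":0.0000}
{"dx":-0.0070, "dy":0.0391, "dz":-0.0013, "wx":-0.9230, "wy":0.0001, "wz":0.0000}
{"dx":-0.0070, "dy":0.0391, "dz":0.0024, "wx":-0.9230, "wy":0.0001, "wz":0.0000}
{"dx":-0.0070, "dy":0.0386, "dz":0.0062, "wx":-0.9230, "wy":0.0001, "wz":0.0000}
{"dx":-0.0070, "dy":0.0379, "dz":0.0099, "wx":-0.9230, "wy":0.0001, "wz":0.0000}
{"dx":-0.0070, "dy":0.0367, "dz":0.0135, "wx":-0.9230, "wy":0.0001, "wz":0.0000}
{"dx":-0.0070, "dy":0.0353, "dz":0.0170, "wx":-0.9230, "wy":0.0001, "wz":0.0000}
{"dx":-0.0070, "dy":0.0335, "dz":0.0203, "wx":-0.9230, "wy":0.0001, "wz":0.0000}
{"dx":-0.0070, "dy":0.0313, "dz":0.0235, "wx":-0.9230, "wy":0.0001, "wz":0.0000}
{"dx":-0.0070, "dy":0.0289, "dz":0.0264, "wx":-0.9230, "wy":0.0001, "wz":0.0000}
{"dx":-0.0070, "dy":0.0262, "dz":0.0290, "wx":-0.9230, "wy":0.0001, "wz":0.0000}
```

```bash
python3 - <<'E'
import cv2
t=cv2.imread('pics/top0.png')[150:280,290:470]; s=cv2.imread('pics/side0.png')[120:260,240:380]
cv2.imwrite('pics/z0.png',cv2.hconcat([cv2.resize(t,None,fx=3.2,fy=3.2,interpolation=2)[:416,:576][:400,:400*0+576]]))
cv2.imwrite('pics/z1.png',cv2.resize(s,(560,560),interpolation=2))
E
```

```text
(no output)
```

View pics/z0.png

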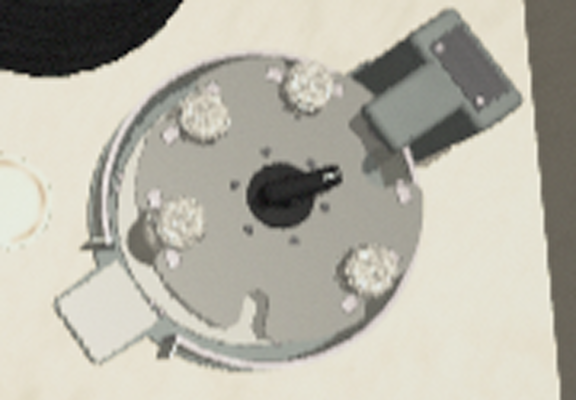

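View pics/z1.png

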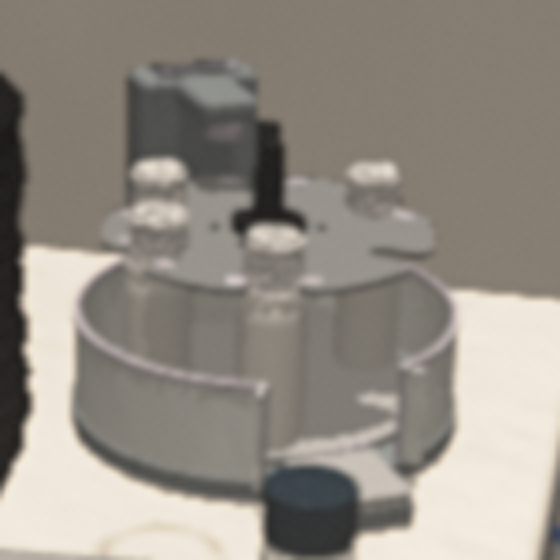

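The crops show the marked bar end pointing to about -75° world and the wide slot partly under the tower head. The narrow slot is near the apron, to its right. This matches the estimate, so I'm moving.

{"fn": "servo_tool", "kwargs": {"rows": [{"dx": -0.02,"dy": 0.034,"dz": -0.0194,"wx": -0.923,"fingers": 0},{"dx": -0.02,"dy": 0.0357,"dz": -0.016,"wx": -0.923,"fingers": 0},{"dx": -0.02,"dy": 0.0371,"dz": -0.0125,"wx": -0.923,"fingers": 0},{"dx": -0.02,"dy": 0.0381,"dz": -0.0088,"wx": -0.923,"fingers": 0},{"dx": -0.025,"dy": 0.0388,"dz": -0.0051,"wx": -0.923,"fingers": 0}]}}

```text
schema error: expected keys dx, dy, dz, wx, wy, wz, fingers
```

{"fn": "servo_tool", "kwargs": {"rows": [{"dy": 0.0391,"dz": -0.0013,"wx": -0.923,"fingers": 0},{"dy": 0.0391,"dz": 0.0024,"wx": -0.923,"fingers": 0},{"dy": 0.0386,"dz": 0.0062,"wx": -0.923,"fingers": 0},{"dy": 0.0379,"dz": 0.0099,"wx": -0.923,"fingers": 0},{"dy": 0.0367,"dz": 0.0135,"wx": -0.923,"fingers": 0}]}}

```text
schema error: expected keys dx, dy, dz, wx, wy, wz, fingers
```

{"fn": "servo_tool", "kwargs": {"rows": [{"dy": 0.0353,"dz": 0.017,"wx": -0.923,"fingers": 0},{"dy": 0.0335,"dz": 0.0203,"wx": -0.923,"fingers": 0},{"dy": 0.0313,"dz": 0.0235,"wx": -0.923,"fingers": 0},{"dy": 0.0289,"dz": 0.0264,"wx": -0.923,"fingers": 0},{"dy": 0.0262,"dz": 0.029,"wx": -0.923,"fingers": 0}]}}

```text
schema error: expected keys dx, dy, dz, wx, wy, wz, fingers
```

```bash
python3 - <<'E'
from h import *
np.set_printoptions(precision=1,suppress=True)
s=ctrl.read_state();print(s['clock'],s['eef_pos'],s['qpos'])
c=ctrl.camera_info("wrist"); im=ctrl.get_image("wrist"); cv2.imwrite("pics/w1.png",im[:,:,::-1])
for l,z in [("knob",195),("slot",80),("mouth",138),("narrow_slot",138),("gate",80),("apron",25.5)]:
    for d in ctrl.mark_of(l,"wrist")[:2]: print(l,d['conf'],d['point'],onz("wrist",d['point'],z,c))
print(proj("wrist",[517,-259,195],c))
E
```

```text
1.5 [ 242.8 -603.   231.3] [ 1.1  0.6  0.   1.5 -0.   1.  -0. ]
[ -600.7 -1207.5]
```

View pics/w1.png

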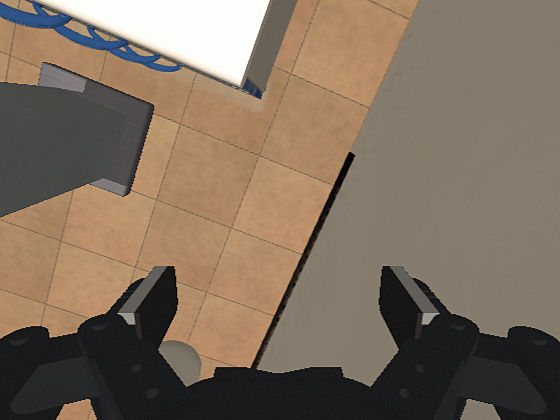

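All keys are required in each row, so I'm resending.

{"fn": "servo_tool", "kwargs": {"rows": [{"dx": -0.02,"dy": 0.034,"dz": -0.0194,"wx": -0.923,"wy": 0,"wz": 0,"fingers": 0},{"dx": -0.02,"dy": 0.0357,"dz": -0.016,"wx": -0.923,"wy": 0,"wz": 0,"fingers": 0},{"dx": -0.02,"dy": 0.0371,"dz": -0.0125,"wx": -0.923,"wy": 0,"wz": 0,"fingers": 0},{"dx": -0.02,"dy": 0.0381,"dz": -0.0088,"wx": -0.923,"wy": 0,"wz": 0,"fingers": 0},{"dx": -0.025,"dy": 0.0388,"dz": -0.0051,"wx": -0.923,"wy": 0,"wz": 0,"fingers": 0}]}}

```text
clock: 2.48
eef_pos: [334.8, -486.6, 310.8]
tool_rot: [2.87, 1.57, 2.171]
force: [-0.2, -0.3, 0.1]
width: 85.6
```

{"fn": "servo_tool", "kwargs": {"rows": [{"dx": 0,"dy": 0.0391,"dz": -0.0013,"wx": -0.923,"wy": 0,"wz": 0,"fingers": 0},{"dx": 0,"dy": 0.0391,"dz": 0.0024,"wx": -0.923,"wy": 0,"wz": 0,"fingers": 0},{"dx": 0,"dy": 0.0386,"dz": 0.0062,"wx": -0.923,"wy": 0,"wz": 0,"fingers": 0},{"dx": 0,"dy": 0.0379,"dz": 0.0099,"wx": -0.923,"wy": 0,"wz": 0,"fingers": 0},{"dx": 0,"dy": 0.0367,"dz": 0.0135,"wx": -0.923,"wy": 0,"wz": 0,"fingers": 0}]}}

```text
clock: 3.1
eef_pos: [426.3, -371.4, 309.8]
tool_rot: [2.484, 1.57, 2.269]
force: [0.2, 0.6, 0.0]
width: 85.6
```

{"fn": "servo_tool", "kwargs": {"rows": [{"dx": 0,"dy": 0.0353,"dz": 0.017,"wx": -0.923,"wy": 0,"wz": 0,"fingers": 0},{"dx": 0,"dy": 0.0335,"dz": 0.0203,"wx": -0.923,"wy": 0,"wz": 0,"fingers": 0},{"dx": 0,"dy": 0.0313,"dz": 0.0235,"wx": -0.923,"wy": 0,"wz": 0,"fingers": 0},{"dx": 0,"dy": 0.0289,"dz": 0.0264,"wx": -0.923,"wy": 0,"wz": 0,"fingers": 0},{"dx": 0,"dy": 0.0262,"dz": 0.029,"wx": -0.923,"wy": 0,"wz": 0,"fingers": 0}]}}

```text
clock: 3.72
eef_pos: [517.6, -256.5, 310.1]
tool_rot: [-0.742, 1.571, -0.474]
force: [0.2, 0.1, -0.2]
width: 85.1
```

```bash
cat > look.py <<'E'
from h import *
import sys
np.set_printoptions(precision=2,suppress=True)
s=ctrl.read_state();print(s['clock'],s['eef_pos'],s['qpos'],s['force'],s['width'])
c=ctrl.camera_info("wrist"); im=ctrl.get_image("wrist"); cv2.imwrite(f"pics/{sys.argv[1]}.png",im[:,:,::-1])
Z=dict(knob=195,slot=80,mouth=138,narrow_slot=138,gate=80,apron=25.5,bottle_mid=72,big_vial_mid=60,small_vial_mid=49)
for l in sys.argv[2:]:
    for d in ctrl.mark_of(l,"wrist")[:2]: print(l,round(d['conf'],2),np.array(d['point']),onz("wrist",d['point'],Z[l],c))
E
python3 look.py w2 knob slot mouth narrow_slot apron gate
```

```text
3.725 [ 517.61 -256.5   310.05] [ 0.67  0.47 -0.39  1.61  0.19  1.1   0.49] [ 0.17  0.1  -0.2 ] 85.11455043929493
knob 0.61 [281.9 207.8] [ 520.72 -258.92  195.  ]
narrow_slot 0.82 [199.  144.5] [ 437.2  -236.78  138.  ]
apron 0.87 [229.4  19.3] [ 419.97 -109.14   25.5 ]
```

View pics/w2.png

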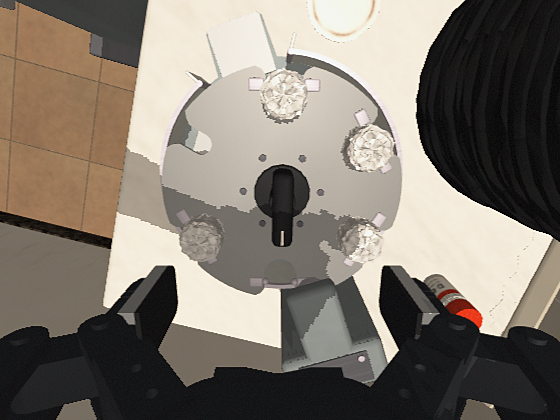

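The wrist view has the knob bar vertical in the image at about (283,207), with its marked end down. The wide slot is under the tower head near (280,272). I'll measure the bar axis precisely.

```bash
python3 - <<'E'
from h import *
np.set_printoptions(precision=2,suppress=True)
c=ctrl.camera_info("wrist")
for p in [(283,170),(283,245),(272,205),(294,205),(272,240),(293,240)]: print(p,onz("wrist",p,210,c))
for d in ctrl.silhouettes("knob","wrist")[:1]:
    m=d['region'].astype(np.uint8); print(d['conf'],d['extent'],m.sum())
im=cv2.imread('pics/w2.png'); cv2.imwrite('pics/z2.png',cv2.resize(im[130:310,180:400],None,fx=3.3,fy=3.3,interpolation=2))
# 4 bottles tops at z=170 
k=np.array([518.5,-258.5])
for z,b in [(170,(285,93)),(170,(371,147)),(170,(203,238)),(170,(362,241))]:
    q=onz("wrist",b,z,c)[:2]; print(b,q,np.hypot(*(q-k)),np.degrees(np.arctan2(*(q-k)[::-1])))
for dx in (0,):
    for n,X in [("knobtop",[518.5,-258.5,210]),("e1",[518.5+29*np.cos(np.radians(-75)),-258.5+29*np.sin(np.radians(-75)),210]),("e2",[518.5-29*np.cos(np.radians(-75)),-258.5-29*np.sin(np.radians(-75)),210])]: print(n,proj("wrist",X,c))
E
```

```text
(283, 170) [ 510.96 -230.34  210.  ]
(283, 245) [ 525.93 -285.73  210.  ]
(272, 205) [ 509.91 -257.4   210.  ]
(294, 205) [ 525.51 -253.24  210.  ]
(272, 240) [ 516.84 -283.95  210.  ]
(293, 240) [ 532.18 -279.86  210.  ]
0.92 [280.6, 179.4, 241.1, 226.8] 41552
(285, 93) [ 498.89 -177.8 ] 83.04596381676164 103.65611029373815
(371, 147) [ 577.57 -200.03] 83.11280860461751 44.70889717115363
(203, 238) [ 460.92 -312.99] 79.27248013532108 -136.5779090574528
(362, 241) [ 596.94 -279.64] 81.23990057794681 -15.085342125820738
knobtop [282.91 209.29]
e1 [282.82 245.95]
e2 [283.   170.21]
```

View pics/z2.png

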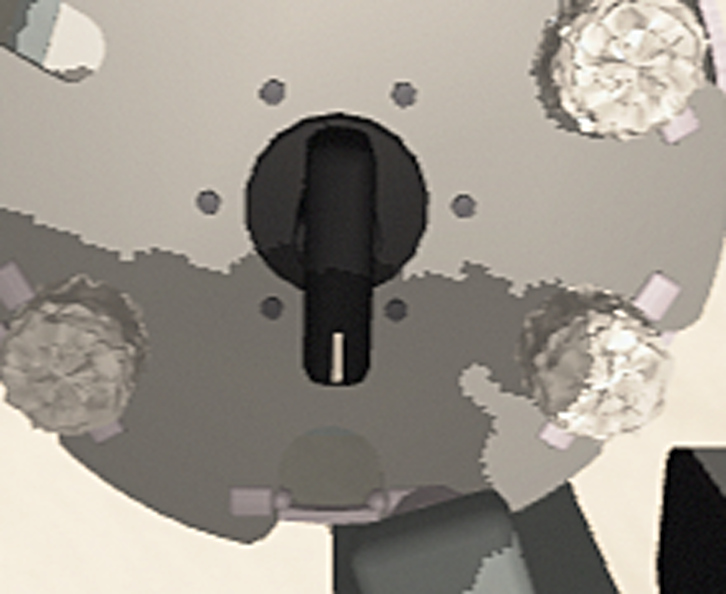

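```bash
python3 -c "
from h import *
plan([518.2,-258.0,183],14.0,4)"
```

```text
from [ 515.8 -259.1  310. ] psi 14.9 rot deg [ 0.9  -0.04  0.03] dist 127.0
{"dx":0.0423, "dy":0.0002, "dz":0.0009, "wx":0.0373, "wy":-0.0016, "wz":0.0010}
{"dx":0.0423, "dy":0.0002, "dz":0.0009, "wx":0.0373, "wy":-0.0016, "wz":0.0010}
{"dx":0.0423, "dy":0.0002, "dz":0.0009, "wx":0.0373, "wy":-0.0016, "wz":0.0010}
{"dx":0.0423, "dy":0.0002, "dz":0.0009, "wx":0.0373, "wy":-0.0016, "wz":0.0010}
```

```bash
python3 look.py w3 knob narrow_slot apron; python3 - <<'E'
from h import *
im=cv2.imread('pics/w3.png'); cv2.imwrite('pics/z3.png',cv2.resize(im[130:310,180:400],None,fx=3.3,fy=3.3,interpolation=2))
E
```

```text
4.125 [ 515.78 -259.11  309.99] [ 0.67  0.47 -0.39  1.61  0.19  1.1   0.49] [-0.07  0.57  0.62] 85.2040554774236
knob 0.61 [285.8 205.8] [ 521.28 -259.3   195.  ]
narrow_slot 0.86 [204.8 139.8] [ 439.65 -233.41  138.  ]
apron 0.92 [228.2  18. ] [ 417.58 -110.26   25.5 ]
```

View pics/z3.png

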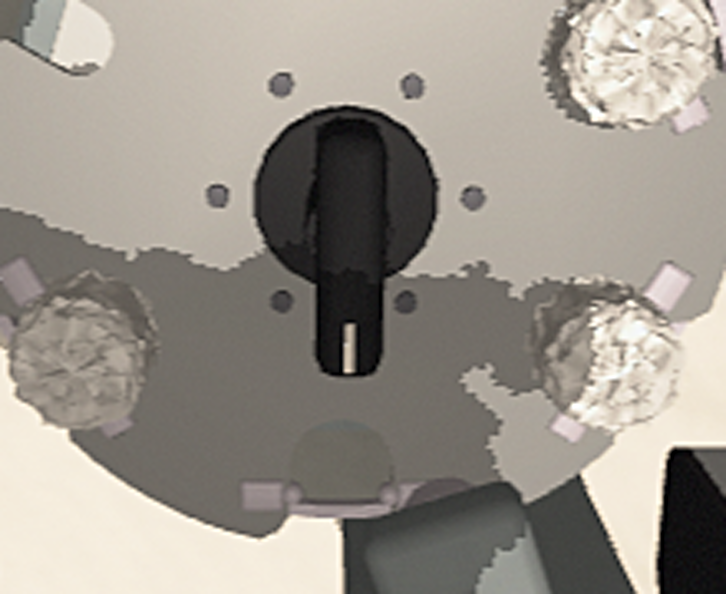

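```bash
python3 - <<'E'
from h import *
np.set_printoptions(precision=2,suppress=True)
c=ctrl.camera_info("wrist")
P=lambda u,v:(180+u/3.3,130+v/3.3)
a=onz("wrist",P(350.5,118),210,c);b=onz("wrist",P(348.5,376),210,c); print(a,b,(a+b)/2,np.linalg.norm(a-b),np.degrees(np.arctan2(*(b-a)[[1,0]])))
k=((a+b)/2)[:2]
# six holes in plate z140 around the axis
h=np.array([onz("wrist",P(u,v),140,c)[:2] for u,v in [(281,84),(412,86),(217,195),(473,197),(281,301),(405,301)]]); print(h.mean(0))
for p in h: print(np.degrees(np.arctan2(*(p-h.mean(0))[::-1])),np.hypot(*(p-h.mean(0))))
ap=np.array([417.6,-110.3])
for kk in (k,h.mean(0)): print("gate ang",np.degrees(np.arctan2(*(ap-kk)[::-1])),np.hypot(*(ap-kk)))
print("mouth mid",onz("wrist",P(340,498),141,c))
plan([*k,183],14.5,4)
E
```

```text
[ 512.77 -226.18  210.  ] [ 528.07 -283.77  210.  ] [ 520.42 -254.98  210.  ] 59.58287483249844 -75.1195115043643
[ 521.46 -258.04]
134.28604232857754 36.18863659851303
74.3280347671631 36.018984318633215
-165.489239581851 36.17505558236596
14.470234177376746 36.29391459160121
-105.52340983712591 36.26958521012868
-45.587335821431886 35.90061719587513
gate ang 125.4010831341596 177.49089312117104
gate ang 125.10640358798948 180.5943110360691
mouth mid [ 544.78 -349.28  141.  ]
from [ 516.1 -258.6  310.1] psi 14.94 rot deg [ 0.44 -0.01  0.01] dist 127.2
{"dx":0.0424, "dy":0.0008, "dz":0.0017, "wx":0.0184, "wy":-0.0002, "wz":0.0005}
{"dx":0.0424, "dy":0.0008, "dz":0.0017, "wx":0.0184, "wy":-0.0002, "wz":0.0005}
{"dx":0.0424, "dy":0.0008, "dz":0.0017, "wx":0.0184, "wy":-0.0002, "wz":0.0005}
{"dx":0.0424, "dy":0.0008, "dz":0.0017, "wx":0.0184, "wy":-0.0002, "wz":0.0005}
```

{"fn": "servo_tool", "kwargs": {"rows": [{"dx": 0.0424,"dy": 0.0005,"dz": 0.0015,"wx": 0.02,"wy": 0,"wz": 0,"fingers": 0},{"dx": 0.0424,"dy": 0.0005,"dz": 0.0015,"wx": 0.02,"wy": 0,"wz": 0,"fingers": 0},{"dx": 0.0424,"dy": 0.0005,"dz": 0.0015,"wx": 0.02,"wy": 0,"wz": 0,"fingers": 0},{"dx": 0.0424,"dy": 0.0005,"dz": 0.0015,"wx": 0.02,"wy": 0,"wz": 0,"fingers": 0},{"dx": 0,"dy": 0,"dz": 0,"wx": 0,"wy": 0,"wz": 0,"fingers": 0}]}}

```text
clock: 4.95
eef_pos: [518.7, -255.0, 180.9]
tool_rot: [2.475, 1.566, 2.728]
force: [0.6, 0.4, 0.3]
width: 85.6
```

```bash
python3 look.py w4 knob; python3 -c "
from h import *
plan([520.5,-257.5,183],14.5,1)"
```

```text
4.95 [ 518.67 -254.99  180.89] [ 0.63  0.61 -0.35  1.77  0.27  0.82  0.41] [0.56 0.37 0.27] 85.61959152206254
knob 0.9 [283. 291.] [ 520.8  -257.31  195.  ]
from [ 520.9 -255.7  183.7] psi 14.52 rot deg [0.02 0.05 0.03] dist 2.0
{"dx":0.0009, "dy":-0.0022, "dz":-0.0011, "wx":0.0025, "wy":0.0076, "wz":0.0050}
```

View pics/w4.png

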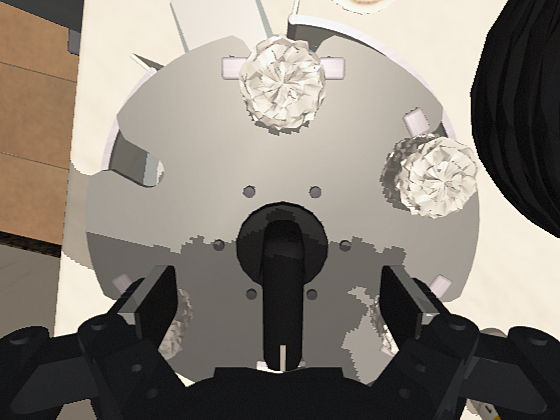

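The bar at column 283 lies between the fingers (mid about 279). I'll close on it.

{"fn": "servo_tool", "kwargs": {"rows": [{"dx": 0,"dy": -0.002,"dz": 0,"wx": 0,"wy": 0,"wz": 0,"fingers": 0.5},{"dx": 0,"dy": 0,"dz": 0,"wx": 0,"wy": 0,"wz": 0,"fingers": 1},{"dx": 0,"dy": 0,"dz": 0,"wx": 0,"wy": 0,"wz": 0,"fingers": 1},{"dx": 0,"dy": 0,"dz": 0,"wx": 0,"wy": 0,"wz": 0,"fingers": 1}]}}

```text
clock: 5.55
eef_pos: [521.2, -256.8, 183.4]
tool_rot: [-0.462, 1.57, -0.209]
force: [-0.4, -1.7, 3.1]
width: 14.7
```

```bash
cat > st.py <<'E'
from h import *
np.set_printoptions(precision=2,suppress=True)
s=ctrl.read_state();R=Ro.from_euler('xyz',s['tool_rot']).as_matrix();print(s['clock'],s['eef_pos'],"psi",np.degrees(np.arctan2(R[1,2],R[0,2])),"F",s['force'],"M",s['torque'],"w",s['width'],"q",s['qpos'],"tilt",np.degrees(np.arccos(-R[2,0])))
E
python3 st.py
```

```text
5.55 [ 521.17 -256.85  183.41] psi 14.516223114636702 F [-0.38 -1.71  3.07] M [-0.58 -0.25  0.01] w 14.74722980427688 q [ 0.63  0.6  -0.35  1.76  0.27  0.82  0.41] tilt 0.06770437158556726
```

{"fn": "servo_tool", "kwargs": {"rows": [{"dx": 0,"dy": 0,"dz": 0,"wx": 0.5,"wy": 0,"wz": 0,"fingers": 1},{"dx": 0,"dy": 0,"dz": 0,"wx": 1,"wy": 0,"wz": 0,"fingers": 1},{"dx": 0,"dy": 0,"dz": 0,"wx": 1,"wy": 0,"wz": 0,"fingers": 1},{"dx": 0,"dy": 0,"dz": 0,"wx": 1,"wy": 0,"wz": 0,"fingers": 1},{"dx": 0,"dy": 0,"dz": 0,"wx": 1,"wy": 0,"wz": 0,"fingers": 1}]}}

```text
clock: 6.18
eef_pos: [521.4, -256.8, 183.4]
tool_rot: [-0.025, 1.569, -0.245]
force: [1.0, 0.1, 2.5]
width: 15.3
```

```bash
python3 st.py; python3 look.py w5 knob
```

```text
6.175 [ 521.45 -256.82  183.38] psi -12.646054713846764 F [0.98 0.07 2.53] M [-0.   -0.01  0.06] w 15.260233819653436 q [ 0.55  0.59 -0.21  1.76  0.16  0.8   0.03] tilt 0.08594487168678192
6.175 [ 521.45 -256.82  183.38] [ 0.55  0.59 -0.21  1.76  0.16  0.8   0.03] [0.98 0.07 2.53] 15.260233819653436
knob 0.83 [278.6 284.2] [ 521.15 -258.02  195.  ]
```

View pics/w5.png

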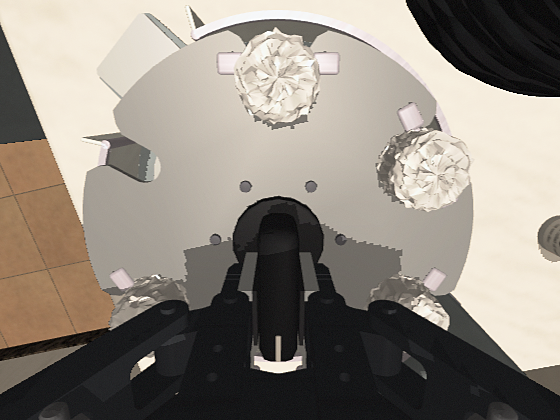

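The carousel turned with the gripper: the plate pattern stays fixed in the picture while the apron and shroud have rotated. I'll continue. About 27° is done and about 132° is left, which is 22 units.

{"fn": "servo_tool", "kwargs": {"rows": [{"dx": 0,"dy": 0,"dz": 0,"wx": 1,"wy": 0,"wz": 0,"fingers": 1},{"dx": 0,"dy": 0,"dz": 0,"wx": 1,"wy": 0,"wz": 0,"fingers": 1},{"dx": 0,"dy": 0,"dz": 0,"wx": 1,"wy": 0,"wz": 0,"fingers": 1},{"dx": 0,"dy": 0,"dz": 0,"wx": 1,"wy": 0,"wz": 0,"fingers": 1},{"dx": 0,"dy": 0,"dz": 0,"wx": 1,"wy": 0,"wz": 0,"fingers": 1}]}}

```text
clock: 6.9
eef_pos: [521.8, -257.0, 183.4]
tool_rot: [0.453, 1.569, -0.289]
force: [1.8, -0.5, 2.1]
width: 14.8
```

{"fn": "servo_tool", "kwargs": {"rows": [{"dx": 0,"dy": 0,"dz": 0,"wx": 1,"wy": 0,"wz": 0,"fingers": 1},{"dx": 0,"dy": 0,"dz": 0,"wx": 1,"wy": 0,"wz": 0,"fingers": 1},{"dx": 0,"dy": 0,"dz": 0,"wx": 1,"wy": 0,"wz": 0,"fingers": 1},{"dx": 0,"dy": 0,"dz": 0,"wx": 1,"wy": 0,"wz": 0,"fingers": 1},{"dx": 0,"dy": 0,"dz": 0,"wx": 1,"wy": 0,"wz": 0,"fingers": 1}]}}

```text
clock: 7.52
eef_pos: [522.0, -257.3, 183.4]
tool_rot: [0.859, 1.568, -0.406]
force: [2.9, -1.1, 0.8]
width: 14.8
```

```bash
python3 st.py
```

```text
7.525 [ 521.97 -257.3   183.4 ] psi -72.51421034584288 F [ 2.95 -1.07  0.77] M [-0.19 -0.25  0.07] w 14.807458333531239 q [ 0.35  0.59  0.09  1.77 -0.07  0.79 -0.79] tilt 0.15670979546229274
```

{"fn": "servo_tool", "kwargs": {"rows": [{"dx": 0,"dy": 0,"dz": 0,"wx": 1,"wy": 0,"wz": 0,"fingers": 1},{"dx": 0,"dy": 0,"dz": 0,"wx": 1,"wy": 0,"wz": 0,"fingers": 1},{"dx": 0,"dy": 0,"dz": 0,"wx": 1,"wy": 0,"wz": 0,"fingers": 1},{"dx": 0,"dy": 0,"dz": 0,"wx": 1,"wy": 0,"wz": 0,"fingers": 1},{"dx": 0,"dy": 0,"dz": 0,"wx": 1,"wy": 0,"wz": 0,"fingers": 1}]}}

```text
clock: 8.15
eef_pos: [522.0, -257.7, 183.4]
tool_rot: [1.233, 1.568, -0.557]
force: [2.6, -1.1, 0.8]
width: 14.8
```

{"fn": "servo_tool", "kwargs": {"rows": [{"dx": 0,"dy": 0,"dz": 0,"wx": 1,"wy": 0,"wz": 0,"fingers": 1},{"dx": 0,"dy": 0,"dz": 0,"wx": 1,"wy": 0,"wz": 0,"fingers": 1},{"dx": 0,"dy": 0,"dz": 0,"wx": 1,"wy": 0,"wz": 0,"fingers": 1},{"dx": 0,"dy": 0,"dz": 0,"wx": 1,"wy": 0,"wz": 0,"fingers": 1},{"dx": 0,"dy": 0,"dz": 0,"wx": 0.5,"wy": 0,"wz": 0,"fingers": 1}]}}

```text
clock: 8.78
eef_pos: [521.8, -257.9, 183.4]
tool_rot: [1.52, 1.568, -0.739]
force: [2.0, -1.8, 2.3]
width: 14.5
```

{"fn": "servo_tool", "kwargs": {"rows": [{"dx": 0,"dy": 0,"dz": 0,"wx": 0,"wy": 0,"wz": 0,"fingers": 1},{"dx": 0,"dy": 0,"dz": 0,"wx": 0,"wy": 0,"wz": 0,"fingers": 1}]}}

```text
clock: 9.02
eef_pos: [521.8, -257.9, 183.4]
tool_rot: [1.602, 1.568, -0.656]
force: [3.5, -3.8, 1.7]
width: 15.0
```

```bash
python3 st.py;python3 look.py w6 knob slot mouth apron gate narrow_slot
```

```text
9.025 [ 521.81 -257.88  183.4 ] psi -129.3794508880147 F [ 3.49 -3.8   1.66] M [-0.67 -0.49  0.06] w 14.988153805639218 q [ 0.17  0.61  0.37  1.77 -0.29  0.81 -1.57] tilt 0.1783317344024567
9.025 [ 521.81 -257.88  183.4 ] [ 0.17  0.61  0.37  1.77 -0.29  0.81 -1.57] [ 3.49 -3.8   1.66] 14.988153805639218
knob 0.62 [276.2 285.7] [ 520.98 -257.42  195.  ]
narrow_slot 0.95 [143.  165.4] [ 600.61 -227.67  138.  ]
```

View pics/w6.png

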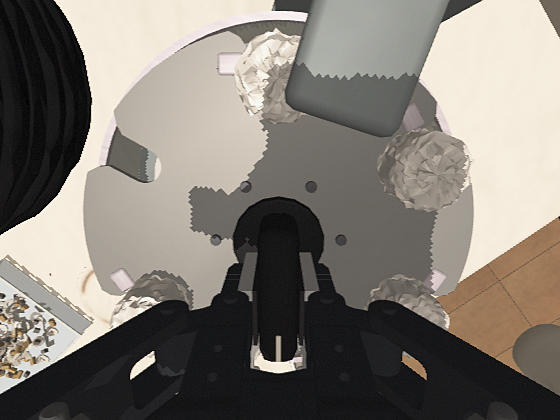

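{"fn": "servo_tool", "kwargs": {"rows": [{"dx": 0,"dy": 0,"dz": 0,"wx": 1,"wy": 0,"wz": 0,"fingers": 1},{"dx": 0,"dy": 0,"dz": 0,"wx": 1,"wy": 0,"wz": 0,"fingers": 1},{"dx": 0,"dy": 0,"dz": 0,"wx": 0.3,"wy": 0,"wz": 0,"fingers": 1},{"dx": 0,"dy": 0,"dz": 0,"wx": 0,"wy": 0,"wz": 0,"fingers": 1},{"dx": 0,"dy": 0,"dz": 0,"wx": 0,"wy": 0,"wz": 0,"fingers": 1}]}}

```text
clock: 10.0
eef_pos: [521.7, -258.0, 183.4]
tool_rot: [1.813, 1.568, -0.687]
force: [4.0, -3.9, 2.1]
width: 14.8
```

```bash
python3 st.py; python3 - <<'E'
from h import *
im=ctrl.get_image("wrist")
cv2.imwrite("pics/w7.png",im[:,:,::-1]); 
E
python3 st.py
```

```text
10.0 [ 521.66 -257.99  183.4 ] psi -143.2469543586706 F [ 4.03 -3.94  2.1 ] M [-0.73 -0.61 -0.12] w 14.804820799242576 q [ 0.13  0.62  0.44  1.77 -0.35  0.82 -1.76] tilt 0.1741722433213791
10.05 [ 521.68 -258.01  183.4 ] psi -143.24958231536505 F [ 3.72 -3.72  2.81] M [-0.75 -0.57 -0.08] w 15.16576328404235 q [ 0.13  0.62  0.44  1.77 -0.35  0.82 -1.76] tilt 0.17693980480361704
```

View pics/w7.png

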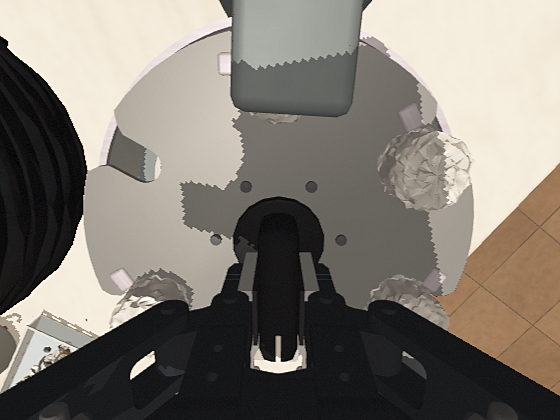

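The moment is now negative, so the detent is pulling the carousel on clockwise. The tower head is nearly straight up in the image, at column 296 against the 279 axis. That leaves about 2°.

{"fn": "servo_tool", "kwargs": {"rows": [{"dx": 0,"dy": 0,"dz": 0,"wx": 0.3,"wy": 0,"wz": 0,"fingers": 1},{"dx": 0,"dy": 0,"dz": 0,"wx": 0,"wy": 0,"wz": 0,"fingers": 1},{"dx": 0,"dy": 0,"dz": 0,"wx": 0,"wy": 0,"wz": 0,"fingers": 1}]}}

```text
clock: 10.42
eef_pos: [521.7, -258.0, 183.4]
tool_rot: [1.917, 1.568, -0.616]
force: [3.8, -4.3, 1.8]
width: 15.1
```

```bash
python3 st.py
```

```text
10.425 [ 521.66 -258.03  183.4 ] psi -145.10022469980933 F [ 3.84 -4.31  1.76] M [-0.69 -0.57 -0.32] w 15.108386980559025 q [ 0.13  0.63  0.45  1.78 -0.36  0.82 -1.78] tilt 0.17500023973705162
```

{"fn": "servo_tool", "kwargs": {"rows": [{"dx": 0,"dy": 0,"dz": 0,"wx": 0.2,"wy": 0,"wz": 0,"fingers": 1},{"dx": 0,"dy": 0,"dz": 0,"wx": 0,"wy": 0,"wz": 0,"fingers": 1},{"dx": 0,"dy": 0,"dz": 0,"wx": 0,"wy": 0,"wz": 0,"fingers": 1}]}}

```text
clock: 10.8
eef_pos: [521.7, -258.0, 183.4]
tool_rot: [1.867, 1.568, -0.685]
force: [3.5, -4.3, 2.4]
width: 15.2
```

```bash
python3 st.py
```

```text
10.8 [ 521.67 -258.02  183.41] psi -146.2384996116104 F [ 3.49 -4.27  2.37] M [-0.71 -0.52  0.  ] w 15.18909719053887 q [ 0.12  0.63  0.46  1.78 -0.36  0.82 -1.8 ] tilt 0.1766633205101022
```

The detent moment passed through its peak to zero, so the stop has been reached. Release and lift.

{"fn": "servo_tool", "kwargs": {"rows": [{"dx": 0,"dy": 0,"dz": 0,"wx": 0,"wy": 0,"wz": 0,"fingers": 0.3},{"dx": 0,"dy": 0,"dz": 0,"wx": 0,"wy": 0,"wz": 0,"fingers": 0.2},{"dx": 0,"dy": 0,"dz": 0,"wx": 0,"wy": 0,"wz": 0,"fingers": 0},{"dx": -0.06,"dy": 0,"dz": 0,"wx": 0,"wy": 0,"wz": 0,"fingers": 0},{"dx": -0.08,"dy": 0,"dz": 0,"wx": 0,"wy": 0,"wz": 0,"fingers": 0}]}}

```text
clock: 11.42
eef_pos: [519.6, -255.9, 287.6]
tool_rot: [-1.002, 1.566, 2.729]
force: [1.4, -1.2, 0.6]
width: 85.6
```

```bash
python3 - <<'E'
from h import *
np.set_printoptions(precision=2,suppress=True)
for n in ["top","side"]:
    im=ctrl.get_image(n); cv2.imwrite(f"pics/{n}2.png",im[:,:,::-1])
    for l,z in [("slot",80),("mouth",138),("narrow_slot",138),("gate",80),("apron",25.5)]:
        for d in ctrl.mark_of(l,n)[:2]: print(n,l,round(d['conf'],2),np.array(d['point']),onz(n,d['point'],z))
t=cv2.imread('pics/top2.png')[150:280,290:470];s=cv2.imread('pics/side2.png')[120:260,240:380]
cv2.imwrite('pics/z4.png',cv2.hconcat([cv2.resize(t,(554,400),interpolation=2)[:,:400],cv2.resize(s,(400,400),interpolation=2)]))
E
python3 st.py
```

```text
top slot 0.68 [346.2 236.5] [ 462.51 -188.89   80.  ]
top mouth 0.87 [342.4 236.1] [ 459.53 -168.78  138.  ]
top narrow_slot 0.74 [371.8 177.7] [ 605.08 -250.08  138.  ]
top narrow_slot 0.53 [166.3 238.9] [461.81 263.22 138.  ]
top gate 0.85 [345.6 229. ] [ 482.14 -188.28   80.  ]
top apron 0.75 [313.1 255.3] [ 417.19 -106.18   25.5 ]
side slot 0.89 [315.9 209.7] [ 480.16 -188.75   80.  ]
side mouth 0.88 [322.1 189. ] [ 466.74 -191.83  138.  ]
side narrow_slot 0.78 [274.3 175.2] [ 610.66 -257.04  138.  ]
side narrow_slot 0.18 [316.6 209.6] [455.76 -61.59 138.  ]
side gate 0.61 [316.1 207.7] [ 482.11 -201.51   80.  ]
side apron 0.95 [332.5 242.3] [ 423.32 -123.56   25.5 ]
side apron 0.68 [315.3 208.1] [ 505.54 -319.8    25.5 ]
12.025 [ 520.4  -256.71  287.08] psi -146.2842524780317 F [0.36 0.09 0.49] M [0.04 0.08 0.03] w 85.31674023491662 q [ 0.08  0.51  0.52  1.65 -0.29  1.05 -1.87] tilt 0.088795901402844
```

View pics/z4.png

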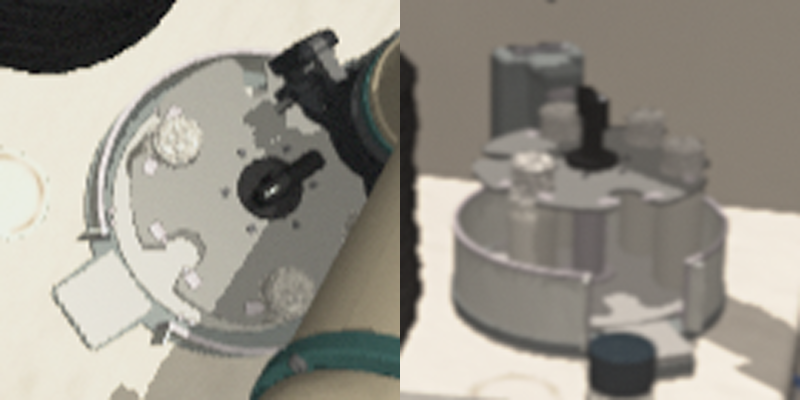

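In the top crop the wide slot with its ball housings opens exactly at the apron, and the narrow slot is hidden on the far side. Now I unwind the wrist by 180° ccw.

{"fn": "servo_tool", "kwargs": {"rows": [{"dx": 0,"dy": 0,"dz": 0,"wx": -1,"wy": 0,"wz": 0,"fingers": 0},{"dx": 0,"dy": 0,"dz": 0,"wx": -1,"wy": 0,"wz": 0,"fingers": 0},{"dx": 0,"dy": 0,"dz": 0,"wx": -1,"wy": 0,"wz": 0,"fingers": 0},{"dx": 0,"dy": 0,"dz": 0,"wx": -1,"wy": 0,"wz": 0,"fingers": 0},{"dx": 0,"dy": 0,"dz": 0,"wx": -1,"wy": 0,"wz": 0,"fingers": 0}]}}

```text
clock: 12.65
eef_pos: [520.6, -256.9, 287.5]
tool_rot: [-1.412, 1.57, 2.845]
force: [-0.4, 0.1, -0.6]
width: 85.3
```

{"fn": "servo_tool", "kwargs": {"rows": [{"dx": 0,"dy": 0,"dz": 0,"wx": -1,"wy": 0,"wz": 0,"fingers": 0},{"dx": 0,"dy": 0,"dz": 0,"wx": -1,"wy": 0,"wz": 0,"fingers": 0},{"dx": 0,"dy": 0,"dz": 0,"wx": -1,"wy": 0,"wz": 0,"fingers": 0},{"dx": 0,"dy": 0,"dz": 0,"wx": -1,"wy": 0,"wz": 0,"fingers": 0},{"dx": 0,"dy": 0,"dz": 0,"wx": -1,"wy": 0,"wz": 0,"fingers": 0}]}}

```text
clock: 13.28
eef_pos: [520.6, -256.9, 287.5]
tool_rot: [-1.962, 1.57, 2.819]
force: [-0.8, -0.6, 0.1]
width: 85.4
```

{"fn": "servo_tool", "kwargs": {"rows": [{"dx": 0,"dy": 0,"dz": 0,"wx": -1,"wy": 0,"wz": 0,"fingers": 0},{"dx": 0,"dy": 0,"dz": 0,"wx": -1,"wy": 0,"wz": 0,"fingers": 0},{"dx": 0,"dy": 0,"dz": 0,"wx": -1,"wy": 0,"wz": 0,"fingers": 0},{"dx": 0,"dy": 0,"dz": 0,"wx": -1,"wy": 0,"wz": 0,"fingers": 0},{"dx": 0,"dy": 0,"dz": 0,"wx": -1,"wy": 0,"wz": 0,"fingers": 0}]}}

```text
clock: 13.9
eef_pos: [520.6, -256.9, 287.5]
tool_rot: [-2.536, 1.57, 2.768]
force: [-0.1, -0.8, -0.2]
width: 84.9
```

{"fn": "servo_tool", "kwargs": {"rows": [{"dx": 0,"dy": 0,"dz": 0,"wx": -1,"wy": 0,"wz": 0,"fingers": 0},{"dx": 0,"dy": 0,"dz": 0,"wx": -1,"wy": 0,"wz": 0,"fingers": 0},{"dx": 0,"dy": 0,"dz": 0,"wx": -1,"wy": 0,"wz": 0,"fingers": 0},{"dx": 0,"dy": 0,"dz": 0,"wx": -1,"wy": 0,"wz": 0,"fingers": 0},{"dx": 0,"dy": 0,"dz": 0,"wx": -1,"wy": 0,"wz": 0,"fingers": 0}]}}

```text
clock: 14.52
eef_pos: [520.6, -256.9, 287.5]
tool_rot: [-3.05, 1.57, 2.778]
force: [0.3, -0.7, 0.6]
width: 85.7
```

{"fn": "servo_tool", "kwargs": {"rows": [{"dx": 0,"dy": 0,"dz": 0,"wx": -1,"wy": 0,"wz": 0,"fingers": 0},{"dx": 0,"dy": 0,"dz": 0,"wx": -1,"wy": 0,"wz": 0,"fingers": 0},{"dx": 0,"dy": 0,"dz": 0,"wx": -1,"wy": 0,"wz": 0,"fingers": 0},{"dx": 0,"dy": 0,"dz": 0,"wx": -1,"wy": 0,"wz": 0,"fingers": 0},{"dx": 0,"dy": 0,"dz": 0,"wx": -1,"wy": 0,"wz": 0,"fingers": 0}]}}

```text
clock: 15.15
eef_pos: [520.5, -257.0, 287.5]
tool_rot: [2.658, 1.57, 2.726]
force: [-0.1, 0.1, 0.5]
width: 85.7
```

{"fn": "servo_tool", "kwargs": {"rows": [{"dx": 0,"dy": 0,"dz": 0,"wx": -1,"wy": 0,"wz": 0,"fingers": 0},{"dx": 0,"dy": 0,"dz": 0,"wx": -1,"wy": 0,"wz": 0,"fingers": 0},{"dx": 0,"dy": 0,"dz": 0,"wx": -1,"wy": 0,"wz": 0,"fingers": 0},{"dx": 0,"dy": 0,"dz": 0,"wx": -1,"wy": 0,"wz": 0,"fingers": 0},{"dx": 0,"dy": 0,"dz": 0,"wx": -1,"wy": 0,"wz": 0,"fingers": 0}]}}

```text
clock: 15.78
eef_pos: [520.5, -257.0, 287.5]
tool_rot: [2.18, 1.57, 2.772]
force: [-1.0, 0.4, 0.3]
width: 85.5
```

```bash
python3 st.py; python3 look.py w8 knob slot mouth gate apron; python3 -c "
from h import *
plan([470,230,290],33.8,10)"
```

```text
15.775 [ 520.49 -257.01  287.46] psi 33.89798735028487 F [-0.96  0.37  0.33] M [-0.03  0.03 -0.01] w 85.45035123723514 q [ 0.61  0.48 -0.3   1.64  0.16  1.05  0.85] tilt 0.04138565229311362
15.775 [ 520.49 -257.01  287.46] [ 0.61  0.48 -0.3   1.64  0.16  1.05  0.85] [-0.96  0.37  0.33] 85.45035123723514
knob 0.74 [280.1 215.7] [ 522.29 -258.61  195.  ]
slot 0.81 [277.7  97. ] [ 473.15 -188.89   80.  ]
mouth 0.74 [277.2   3.3] [ 436.59 -134.93  138.  ]
gate 0.92 [276.2  98.7] [ 472.82 -191.01   80.  ]
apron 0.94 [279.9   3.8] [ 422.1 -108.9   25.5]
from [ 520.7 -256.9  287.7] psi 33.63 rot deg [-0.17 -0.01 -0.01] dist 489.6
{"dx":-0.0003, "dy":0.0578, "dz":0.0303, "wx":-0.0028, "wy":-0.0002, "wz":-0.0001}
{"dx":-0.0003, "dy":0.0578, "dz":0.0304, "wx":-0.0028, "wy":-0.0002, "wz":-0.0001}
{"dx":-0.0003, "dy":0.0578, "dz":0.0304, "wx":-0.0028, "wy":-0.0002, "wz":-0.0001}
{"dx":-0.0003, "dy":0.0578, "dz":0.0304, "wx":-0.0028, "wy":-0.0002, "wz":-0.0001}
{"dx":-0.0003, "dy":0.0578, "dz":0.0304, "wx":-0.0028, "wy":-0.0002, "wz":-0.0001}
{"dx":-0.0003, "dy":0.0578, "dz":0.0304, "wx":-0.0028, "wy":-0.0002, "wz":-0.0001}
{"dx":-0.0003, "dy":0.0577, "dz":0.0304, "wx":-0.0028, "wy":-0.0002, "wz":-0.0001}
{"dx":-0.0003, "dy":0.0577, "dz":0.0305, "wx":-0.0028, "wy":-0.0002, "wz":-0.0001}
{"dx":-0.0003, "dy":0.0577, "dz":0.0305, "wx":-0.0028, "wy":-0.0002, "wz":-0.0001}
{"dx":-0.0003, "dy":0.0577, "dz":0.0305, "wx":-0.0028, "wy":-0.0002, "wz":-0.0001}
```

View pics/w8.png

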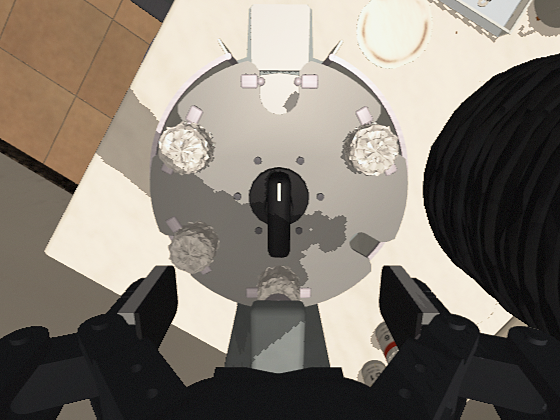

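The wide slot at (280,95), with balls at (263,82) and (298,82), is aligned with the apron at (280,40). I'll get precise home coordinates from this frame.

```bash
python3 - <<'E'
from h import *
im=cv2.imread('pics/w8.png'); cv2.imwrite('pics/z5.png',cv2.resize(im[50:250,200:360],(640,800),interpolation=2)[:600])
E
```

```text
(no output)
```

View pics/z5.png

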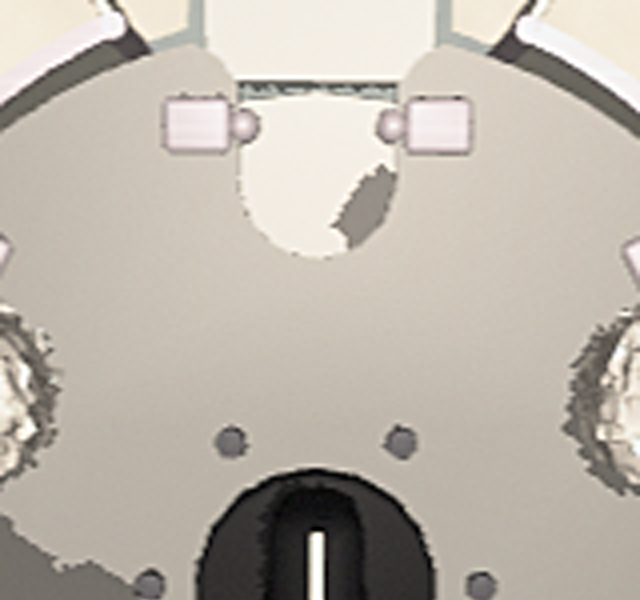

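{"fn": "servo_tool", "kwargs": {"rows": [{"dx": 0,"dy": 0.0578,"dz": 0.0304,"wx": 0,"wy": 0,"wz": 0,"fingers": 0},{"dx": 0,"dy": 0.0578,"dz": 0.0304,"wx": 0,"wy": 0,"wz": 0,"fingers": 0},{"dx": 0,"dy": 0.0578,"dz": 0.0304,"wx": 0,"wy": 0,"wz": 0,"fingers": 0},{"dx": 0,"dy": 0.0578,"dz": 0.0304,"wx": 0,"wy": 0,"wz": 0,"fingers": 0},{"dx": 0,"dy": 0.0578,"dz": 0.0304,"wx": 0,"wy": 0,"wz": 0,"fingers": 0}]}}

```text
clock: 16.7
eef_pos: [495.0, -11.8, 288.1]
tool_rot: [-0.696, 1.57, -0.109]
force: [1.0, 0.5, 0.2]
width: 85.2
```

{"fn": "servo_tool", "kwargs": {"rows": [{"dx": 0,"dy": 0.0578,"dz": 0.0304,"wx": 0,"wy": 0,"wz": 0,"fingers": 0},{"dx": 0,"dy": 0.0578,"dz": 0.0304,"wx": 0,"wy": 0,"wz": 0,"fingers": 0},{"dx": 0,"dy": 0.0578,"dz": 0.0304,"wx": 0,"wy": 0,"wz": 0,"fingers": 0},{"dx": 0,"dy": 0.0578,"dz": 0.0304,"wx": 0,"wy": 0,"wz": 0,"fingers": 0},{"dx": 0,"dy": 0.0578,"dz": 0.0304,"wx": 0,"wy": 0,"wz": 0,"fingers": 0}]}}

```text
clock: 17.32
eef_pos: [469.6, 231.8, 288.0]
tool_rot: [-0.698, 1.57, -0.111]
force: [1.2, -0.3, -0.4]
width: 85.4
```

{"fn": "servo_tool", "kwargs": {"rows": [{"dx": 0,"dy": 0,"dz": 0,"wx": 0,"wy": 0,"wz": 0,"fingers": 0},{"dx": 0,"dy": 0,"dz": 0,"wx": 0,"wy": 0,"wz": 0,"fingers": 0}]}}

```text
clock: 17.58
eef_pos: [469.8, 229.6, 287.7]
tool_rot: [-2.253, 1.57, -1.665]
force: [-0.1, -0.4, 0.6]
width: 85.6
```

```bash
python3 look.py w9 bottle_mid small_vial_mid big_vial_mid
```

```text
17.575 [469.76 229.62 287.7 ] [-0.21  0.41 -0.42  1.79  0.19  0.99 -0.12] [-0.1  -0.44  0.58] 85.60303462416469
bottle_mid 0.58 [300.7 146.6] [469.38 270.47  72.  ]
small_vial_mid 0.65 [221.7 206.8] [435.11 162.18  49.  ]
big_vial_mid 0.86 [171.6 279.3] [431.64  55.3   60.  ]
```

View pics/w9.png

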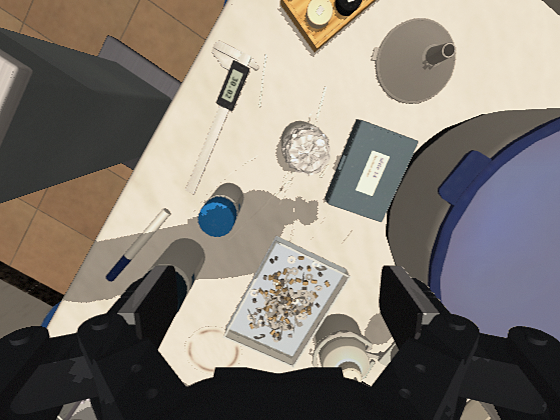

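```bash
cat > cam.py <<'E'
from h import *
def camat(pos,psi):
    """camera info for tool-down pose"""
    s=ctrl.read_state();c=ctrl.camera_info("wrist");R=Ro.from_euler('xyz',s['tool_rot']).as_matrix();p=np.array(s['eef_pos'])
    A=np.array(c['R'])@R; b=np.array(c['R'])@p+c['t']   # Xc=A*Xtool+b
    a=np.radians(psi); z=np.array([np.cos(a),np.sin(a),0]); x=np.array([0,0,-1.]); R2=np.stack([x,np.cross(z,x),z],1)
    d=dict(c); d['R']=A@R2.T; d['t']=b-d['R']@np.array(pos); return d
E
python3 - <<'E'
from cam import *
np.set_printoptions(precision=2,suppress=True)
c=camat([520.5,-257.0,287.5],33.8)
P=lambda u,v:(200+u/4,50+v/4)
k=np.mean([onz("w",P(*q),140,c) for q in [(231,442),(401,442)]],0); print("holes mid",k)
b1=onz("w",P(243,125),140,c);b2=onz("w",P(391,125),140,c);m=(b1+b2)/2
print("balls",m,np.linalg.norm(b1-b2)); u=(k-m)[:2];u/=np.linalg.norm(u);print("dir",np.degrees(np.arctan2(-u[1],-u[0])),"home",m[:2]+9*u,"axis",m[:2]+94*u)
sb=onz("w",P(318,257),140,c); print("slot bottom",sb, "home from it", sb[:2]-15.8*u)
f=[onz("w",P(*q),140,c) for q in [(237,190),(400,190)]]; print("slot width",np.linalg.norm(f[0]-f[1]),(f[0]+f[1])/2)
ap=[onz("w",(250,8),25.5,c),onz("w",(308,8),25.5,c)];print("apron",ap)
c=ctrl.camera_info("wrist")
print("bottle top",onz("wrist",(305.5,146.5),144,c),onz("wrist",(305.5,146.5),138,c))
for z in (60,100,140): print(z,onz("wrist",(440,195),z,c),onz("wrist",(388,210),z,c),onz("top",(143,192),z))
for l in ("bottle_mid",):
    d=ctrl.silhouettes(l,"wrist")
    for e in d[:2]: print(e['conf'],e['extent'])
for n in("top","side"):
    pass
E
python3 - <<'E'
import cv2
a=cv2.imread('pics/side0.png')[180:420,20:320]; cv2.imwrite('pics/z6.png',cv2.resize(a,(750,600)))
E
```

```text
holes mid [ 504.   -232.47  140.  ]
balls [ 469.08 -180.05  140.  ] 29.422237422696885
dir 123.66325347079245 home [ 474.07 -187.54] axis [ 521.19 -258.29]
slot bottom [ 483.34 -200.93  140.  ] home from it [ 474.58 -187.78]
slot width 32.809612234955914 [ 476.18 -190.09  140.  ]
apron [array([ 398.57, -129.52,   25.5 ]), array([449.23, -95.63,  25.5 ])]
bottle top [465.35 275.42 144.  ] [466.08 275.18 138.  ]
60 [630.47 311.    60.  ] [593.23 265.44  60.  ] [595.25 349.66  60.  ]
100 [608.9  308.38 100.  ] [575.68 267.74 100.  ] [587.35 336.37 100.  ]
140 [587.33 305.76 140.  ] [558.13 270.05 140.  ] [579.46 323.08 140.  ]
0.82 [305.4, 150.1, 47.5, 56.4]
```

View pics/z6.png

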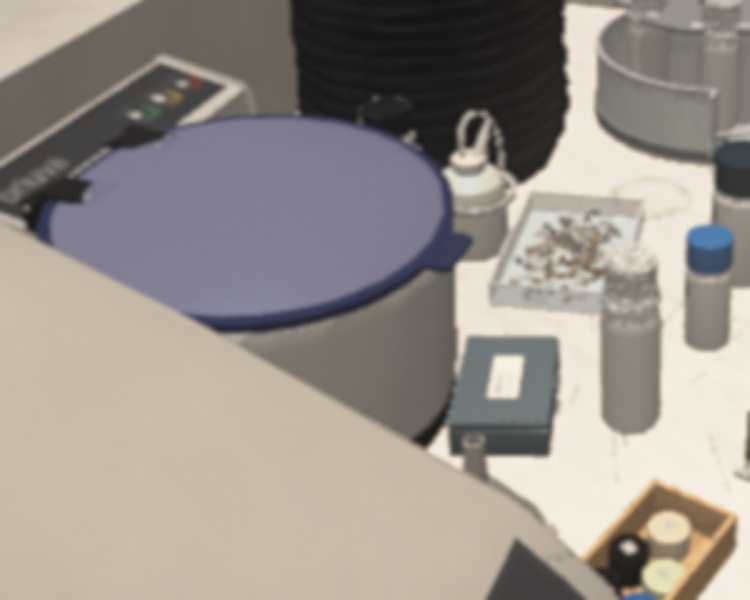

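```bash
python3 -c "
from h import *
plan([467.5,274,200],33.7,3)"
```

```text
from [470.1 229.  287.9] psi 33.59 rot deg [-0.11 -0.01  0.03] dist 98.8
{"dx":0.0391, "dy":0.0173, "dz":0.0101, "wx":-0.0063, "wy":-0.0004, "wz":0.0016}
{"dx":0.0391, "dy":0.0173, "dz":0.0101, "wx":-0.0063, "wy":-0.0004, "wz":0.0016}
{"dx":0.0391, "dy":0.0173, "dz":0.0101, "wx":-0.0063, "wy":-0.0004, "wz":0.0016}
```

{"fn": "servo_tool", "kwargs": {"rows": [{"dx": 0.0391,"dy": 0.0173,"dz": 0.0101,"wx": 0,"wy": 0,"wz": 0,"fingers": 0},{"dx": 0.0391,"dy": 0.0173,"dz": 0.0101,"wx": 0,"wy": 0,"wz": 0,"fingers": 0},{"dx": 0.0391,"dy": 0.0173,"dz": 0.0101,"wx": 0,"wy": 0,"wz": 0,"fingers": 0},{"dx": 0,"dy": 0,"dz": 0,"wx": 0,"wy": 0,"wz": 0,"fingers": 0},{"dx": 0,"dy": 0,"dz": 0,"wx": 0,"wy": 0,"wz": 0,"fingers": 0}]}}

```text
clock: 18.45
eef_pos: [467.8, 274.6, 200.8]
tool_rot: [-0.658, 1.57, -0.071]
force: [0.4, 0.7, 0.4]
width: 85.4
```

```bash
python3 look.py w10 bottle_mid; python3 - <<'E'
from h import *
print(ctrl.read_state()['eef_pos'])
for e in ctrl.silhouettes("bottle_mid","wrist")[:1]:
    m=e['region'];print(e['conf'],e['extent'])
c=ctrl.camera_info("wrist")
for X in ([467.5,274,144],[467.5,274,138],[467.5,274,0]): print(proj("wrist",X,c))
E
```

```text
18.45 [467.75 274.57 200.76] [-0.33  0.53 -0.38  1.85  0.27  0.81 -0.26] [0.41 0.71 0.43] 85.40093401957026
[468.06518478 274.72603004 201.22274086]
0.88 [281.9, 211.6, 61.6, 96.5]
[277.83087639 229.40372216]
[277.81998813 226.24639708]
[277.66866249 182.3657375 ]
```

View pics/w10.png

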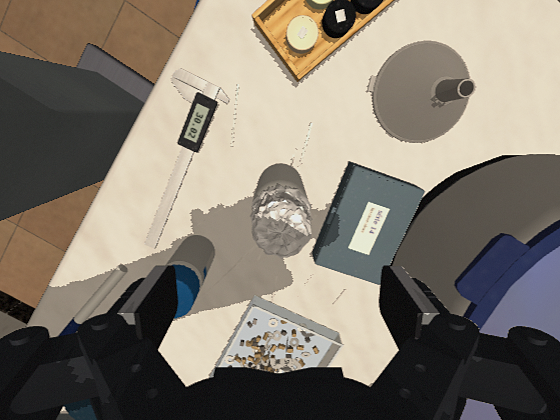

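```bash
python3 - <<'E'
from h import *
c=ctrl.camera_info("wrist")
for p in [(282,232),(282,226),(284,236)]: print(p,onz("wrist",p,142,c))
im=cv2.imread('pics/w10.png'); cv2.imwrite('pics/z7.png',cv2.resize(im[140:280,220:340],(600,700),interpolation=2)[:600])
E
```

```text
(282, 232) [471.01248041 273.42494702 142.        ]
(282, 226) [468.81050996 276.71133111 142.        ]
(284, 236) [473.53714584 271.90880343 142.        ]
```

View pics/z7.png

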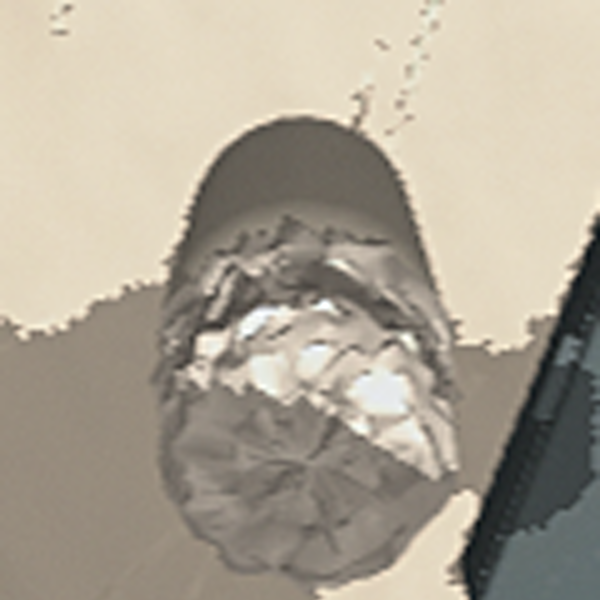

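The foil centre is at image (281,232), which gives (471,273). This agrees with the triangulated (470,274.5).

```bash
python3 -c "
from h import *
plan([470.2,274,120],33.7,4)"
```

```text
from [468.  274.8 201.2] psi 33.65 rot deg [-0.05  0.13  0.04] dist 81.2
{"dx":0.0271, "dy":-0.0006, "dz":0.0004, "wx":-0.0023, "wy":0.0052, "wz":0.0015}
{"dx":0.0271, "dy":-0.0006, "dz":0.0004, "wx":-0.0023, "wy":0.0052, "wz":0.0015}
{"dx":0.0271, "dy":-0.0006, "dz":0.0004, "wx":-0.0023, "wy":0.0052, "wz":0.0015}
{"dx":0.0271, "dy":-0.0006, "dz":0.0005, "wx":-0.0023, "wy":0.0052, "wz":0.0015}
```

{"fn": "servo_tool", "kwargs": {"rows": [{"dx": 0.0271,"dy": -0.0006,"dz": 0.0005,"wx": 0,"wy": 0.005,"wz": 0,"fingers": 0},{"dx": 0.0271,"dy": -0.0006,"dz": 0.0005,"wx": 0,"wy": 0.005,"wz": 0,"fingers": 0},{"dx": 0.0271,"dy": -0.0006,"dz": 0.0005,"wx": 0,"wy": 0.005,"wz": 0,"fingers": 0},{"dx": 0.0271,"dy": -0.0006,"dz": 0.0005,"wx": 0,"wy": 0.005,"wz": 0,"fingers": 0},{"dx": 0,"dy": 0,"dz": 0,"wx": 0,"wy": 0,"wz": 0,"fingers": 0}]}}

```text
clock: 19.23
eef_pos: [469.0, 273.7, 118.2]
tool_rot: [-3.039, 1.567, -2.452]
force: [0.8, 0.6, 0.7]
width: 85.1
```

```bash
python3 st.py; python3 look.py w11
```

```text
19.225 [469.02 273.67 118.25] psi 33.68006045299439 F [0.78 0.62 0.66] M [ 0.04  0.04 -0.03] w 85.0590763920767 q [-0.36  0.65 -0.33  1.91  0.34  0.63 -0.32] tilt 0.2142737874478814
19.225 [469.02 273.67 118.25] [-0.36  0.65 -0.33  1.91  0.34  0.63 -0.32] [0.78 0.62 0.66] 85.0590763920767
```

View pics/w11.png

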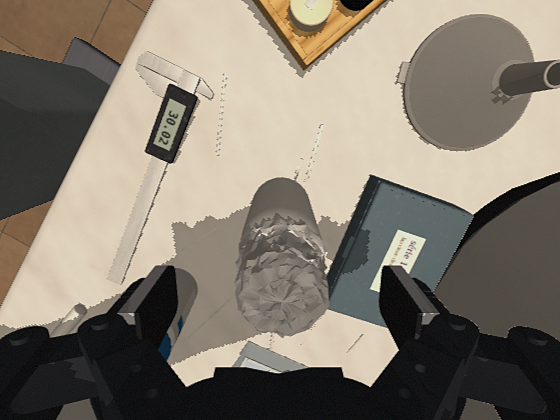

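The neck is centred between the fingers: foil at (283,297), finger mid at 279. I'll close.

{"fn": "servo_tool", "kwargs": {"rows": [{"dx": 0,"dy": 0,"dz": 0,"wx": 0,"wy": 0,"wz": 0,"fingers": 0.4},{"dx": 0,"dy": 0,"dz": 0,"wx": 0,"wy": 0,"wz": 0,"fingers": 0.7},{"dx": 0,"dy": 0,"dz": 0,"wx": 0,"wy": 0,"wz": 0,"fingers": 1},{"dx": 0,"dy": 0,"dz": 0,"wx": 0,"wy": 0,"wz": 0,"fingers": 1},{"dx": 0,"dy": 0,"dz": 0,"wx": 0,"wy": 0,"wz": 0,"fingers": 1}]}}

```text
clock: 19.9
eef_pos: [469.6, 274.8, 119.3]
tool_rot: [-2.963, 1.57, -2.375]
force: [-0.7, 0.9, 6.0]
width: 24.6
```

```bash
python3 st.py; python3 look.py w12
```

```text
19.9 [469.55 274.84 119.3 ] psi 33.723517005510594 F [-0.68  0.93  6.01] M [-0.18  0.2  -0.03] w 24.644438128262706 q [-0.37  0.65 -0.33  1.91  0.34  0.63 -0.32] tilt 0.058324850360634714
19.9 [469.55 274.84 119.3 ] [-0.37  0.65 -0.33  1.91  0.34  0.63 -0.32] [-0.68  0.93  6.01] 24.644438128262706
```

View pics/w12.png

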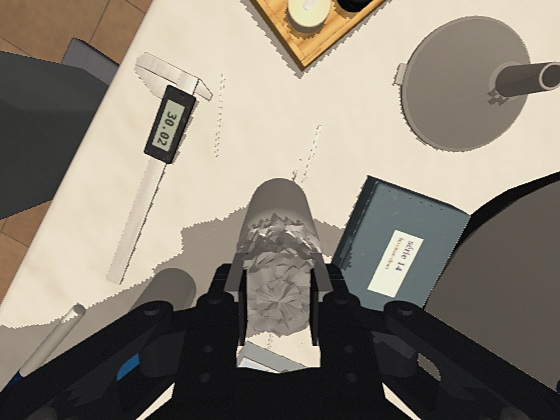

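Gripped (24.6 mm at the foil neck). Lift it gently.

{"fn": "servo_tool", "kwargs": {"rows": [{"dx": -0.02,"dy": 0,"dz": 0,"wx": 0,"wy": 0,"wz": 0,"fingers": 1},{"dx": -0.04,"dy": 0,"dz": 0,"wx": 0,"wy": 0,"wz": 0,"fingers": 1},{"dx": -0.05,"dy": 0,"dz": 0,"wx": 0,"wy": 0,"wz": 0,"fingers": 1},{"dx": -0.05,"dy": 0,"dz": 0,"wx": 0,"wy": 0,"wz": 0,"fingers": 1},{"dx": -0.04,"dy": 0,"dz": 0,"wx": 0,"wy": 0,"wz": 0,"fingers": 1}]}}

```text
clock: 20.58
eef_pos: [469.3, 274.8, 270.7]
tool_rot: [3.081, 1.57, -2.614]
force: [-0.6, 0.4, -2.2]
width: 24.8
```

```bash
python3 st.py; python3 look.py w13; python3 - <<'E'
from h import *
im=ctrl.get_image("side"); cv2.imwrite("pics/side3.png",im[:,:,::-1])
plan([429.7,-121,270],33.7,10)
E
python3 -c "
import cv2
a=cv2.imread('pics/side3.png')[100:400,180:380];b=cv2.imread('pics/w13.png')[180:380,200:400]
cv2.imwrite('pics/z8.png',cv2.hconcat([cv2.resize(a,(400,600)),cv2.resize(b,(400,400)).copy()[:400] if 0 else cv2.resize(b,(400,600))]))"
```

```text
20.575 [469.34 274.79 270.69] psi 33.734671162407615 F [-0.62  0.39 -2.24] M [-0.   -0.06  0.04] w 24.78464946047782 q [-0.3   0.46 -0.42  1.76  0.22  0.98 -0.21] tilt 0.05876494948817738
20.575 [469.34 274.79 270.69] [-0.3   0.46 -0.42  1.76  0.22  0.98 -0.21] [-0.62  0.39 -2.24] 24.78464946047782
from [470.9 276.1 272.3] psi 33.72 rot deg [0.02 0.28 0.01] dist 399.2
{"dx":0.0001, "dy":-0.0410, "dz":-0.0340, "wx":0.0003, "wy":0.0046, "wz":0.0001}
{"dx":0.0002, "dy":-0.0410, "dz":-0.0340, "wx":0.0003, "wy":0.0046, "wz":0.0001}
{"dx":0.0002, "dy":-0.0410, "dz":-0.0340, "wx":0.0003, "wy":0.0046, "wz":0.0001}
{"dx":0.0002, "dy":-0.0410, "dz":-0.0340, "wx":0.0003, "wy":0.0046, "wz":0.0001}
{"dx":0.0002, "dy":-0.0410, "dz":-0.0340, "wx":0.0003, "wy":0.0046, "wz":0.0001}
{"dx":0.0002, "dy":-0.0410, "dz":-0.0340, "wx":0.0003, "wy":0.0046, "wz":0.0001}
{"dx":0.0002, "dy":-0.0410, "dz":-0.0340, "wx":0.0003, "wy":0.0046, "wz":0.0001}
{"dx":0.0003, "dy":-0.0410, "dz":-0.0340, "wx":0.0003, "wy":0.0046, "wz":0.0001}
{"dx":0.0003, "dy":-0.0410, "dz":-0.0339, "wx":0.0003, "wy":0.0046, "wz":0.0001}
{"dx":0.0003, "dy":-0.0410, "dz":-0.0339, "wx":0.0003, "wy":0.0046, "wz":0.0001}
```

View pics/z8.png

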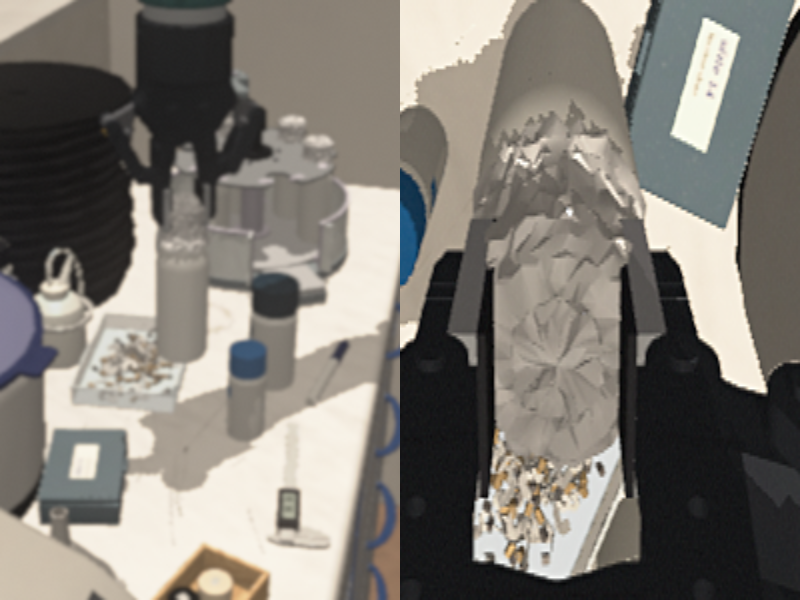

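The bottle hangs upright in the gripper. I'll carry it to in front of the gate.

{"fn": "servo_tool", "kwargs": {"rows": [{"dx": 0,"dy": -0.02,"dz": -0.0165,"wx": 0,"wy": 0,"wz": 0,"fingers": 1},{"dx": 0,"dy": -0.041,"dz": -0.034,"wx": 0,"wy": 0,"wz": 0,"fingers": 1},{"dx": 0,"dy": -0.041,"dz": -0.034,"wx": 0,"wy": 0,"wz": 0,"fingers": 1},{"dx": 0,"dy": -0.041,"dz": -0.034,"wx": 0,"wy": 0,"wz": 0,"fingers": 1},{"dx": 0,"dy": -0.041,"dz": -0.034,"wx": 0,"wy": 0,"wz": 0,"fingers": 1}]}}

```text
clock: 21.3
eef_pos: [449.0, 93.3, 267.3]
tool_rot: [3.033, 1.565, -2.663]
force: [0.6, 0.4, -2.2]
width: 24.4
```

{"fn": "servo_tool", "kwargs": {"rows": [{"dx": 0,"dy": -0.041,"dz": -0.034,"wx": 0,"wy": 0,"wz": 0,"fingers": 1},{"dx": 0,"dy": -0.041,"dz": -0.034,"wx": 0,"wy": 0,"wz": 0,"fingers": 1},{"dx": 0,"dy": -0.041,"dz": -0.034,"wx": 0,"wy": 0,"wz": 0,"fingers": 1},{"dx": 0,"dy": -0.041,"dz": -0.034,"wx": 0,"wy": 0,"wz": 0,"fingers": 1},{"dx": 0,"dy": -0.041,"dz": -0.034,"wx": 0,"wy": 0,"wz": 0,"fingers": 1}]}}

```text
clock: 21.92
eef_pos: [427.7, -104.4, 267.7]
tool_rot: [2.728, 1.565, -2.968]
force: [-0.2, 0.0, -1.8]
width: 24.5
```

{"fn": "servo_tool", "kwargs": {"rows": [{"dx": 0,"dy": -0.02,"dz": -0.0165,"wx": 0,"wy": 0,"wz": 0,"fingers": 1},{"dx": 0,"dy": 0,"dz": 0,"wx": 0,"wy": 0,"wz": 0,"fingers": 1},{"dx": 0,"dy": 0,"dz": 0,"wx": 0,"wy": 0,"wz": 0,"fingers": 1}]}}

```text
clock: 22.3
eef_pos: [427.4, -120.9, 268.4]
tool_rot: [2.608, 1.567, -3.087]
force: [0.7, -0.7, -2.5]
width: 24.3
```

```bash
python3 st.py; python3 look.py w14; python3 - <<'E'
from h import *
plan([429.7,-121,175],33.7,3)
E
```

```text
22.3 [ 427.35 -120.85  268.43] psi 33.742161325031276 F [ 0.73 -0.68 -2.53] M [0.03 0.   0.  ] w 24.27249116483499 q [ 0.48  0.3  -0.34  2.    0.13  0.86  0.65] tilt 0.2017021034054534
22.3 [ 427.35 -120.85  268.43] [ 0.48  0.3  -0.34  2.    0.13  0.86  0.65] [ 0.73 -0.68 -2.53] 24.27249116483499
from [ 427.7 -120.5  268.7] psi 33.8 rot deg [ 0.1  -0.15 -0.08] dist 93.7
{"dx":0.0416, "dy":-0.0007, "dz":0.0007, "wx":0.0055, "wy":-0.0084, "wz":-0.0042}
{"dx":0.0416, "dy":-0.0007, "dz":0.0007, "wx":0.0055, "wy":-0.0084, "wz":-0.0042}
{"dx":0.0416, "dy":-0.0007, "dz":0.0007, "wx":0.0055, "wy":-0.0084, "wz":-0.0042}
```

View pics/w14.png

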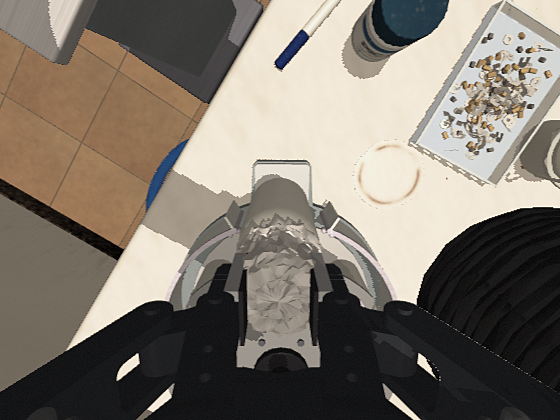

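The gate is lined up, with the apron directly under the bottle at about (282,170). Lowering in front of the fork.

{"fn": "servo_tool", "kwargs": {"rows": [{"dx": 0.04,"dy": -0.0007,"dz": 0.0007,"wx": 0,"wy": -0.008,"wz": 0,"fingers": 1},{"dx": 0.05,"dy": -0.0007,"dz": 0.0007,"wx": 0,"wy": -0.008,"wz": 0,"fingers": 1},{"dx": 0.04,"dy": 0,"dz": 0,"wx": 0,"wy": -0.008,"wz": 0,"fingers": 1},{"dx": 0.02,"dy": 0,"dz": 0,"wx": 0,"wy": 0,"wz": 0,"fingers": 1},{"dx": 0,"dy": 0,"dz": 0,"wx": 0,"wy": 0,"wz": 0,"fingers": 1}]}}

```text
clock: 22.98
eef_pos: [428.9, -120.6, 155.7]
tool_rot: [2.015, 1.568, 2.606]
force: [0.3, -0.7, -2.3]
width: 24.3
```

{"fn": "servo_tool", "kwargs": {"rows": [{"dx": 0,"dy": 0,"dz": 0,"wx": 0,"wy": 0,"wz": 0,"fingers": 1}]}}

```text
clock: 23.1
eef_pos: [430.3, -121.4, 157.2]
tool_rot: [-0.429, 1.569, 0.16]
force: [-0.6, -0.3, -1.6]
width: 24.8
```

```bash
python3 st.py; python3 look.py w15; python3 - <<'E'
from h import *
im=ctrl.get_image("side"); cv2.imwrite("pics/side4.png",im[:,:,::-1])
im=ctrl.get_image("top"); cv2.imwrite("pics/top4.png",im[:,:,::-1])
a=cv2.imread('pics/side4.png')[120:270,240:380];cv2.imwrite('pics/z9.png',cv2.resize(a,(560,600),interpolation=2))
plan([429.7,-121,147.5],33.7,1)
E
```

```text
23.1 [ 430.25 -121.36  157.18] psi 33.78827737797872 F [-0.65 -0.29 -1.59] M [-0.03 -0.03  0.02] w 24.791277995849338 q [ 0.41  0.48 -0.28  2.14  0.24  0.56  0.55] tilt 0.08315130520593511
23.1 [ 430.25 -121.36  157.18] [ 0.41  0.48 -0.28  2.14  0.24  0.56  0.55] [-0.65 -0.29 -1.59] 24.791277995849338
from [ 430.2 -121.9  157.4] psi 33.73 rot deg [0.03 0.09 0.07] dist 9.9
{"dx":0.0132, "dy":0.0014, "dz":0.0000, "wx":0.0056, "wy":0.0149, "wz":0.0120}
```

View pics/z9.png

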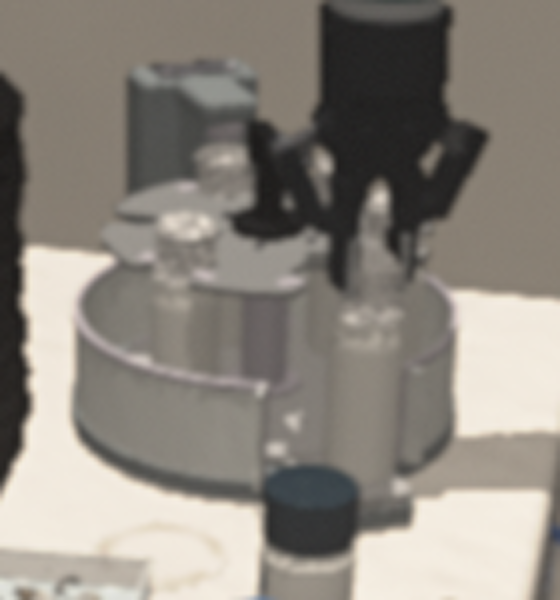

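View pics/w15.png

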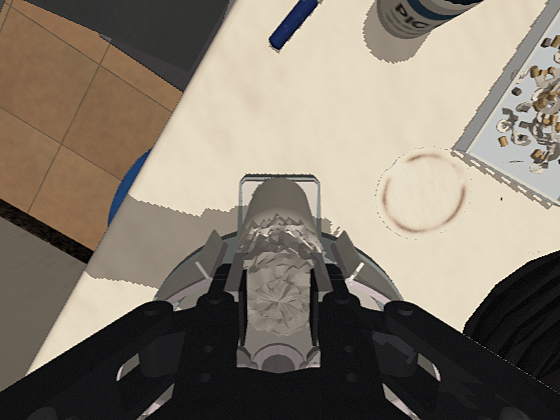

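Everything is aligned. I'll lower to travel height and advance radially (tool -y).

{"fn": "servo_tool", "kwargs": {"rows": [{"dx": 0.0065,"dy": 0,"dz": 0,"wx": 0,"wy": 0,"wz": 0,"fingers": 1},{"dx": 0.0065,"dy": 0,"dz": 0,"wx": 0,"wy": 0,"wz": 0,"fingers": 1},{"dx": 0,"dy": -0.02,"dz": 0,"wx": 0,"wy": 0,"wz": 0,"fingers": 1},{"dx": 0,"dy": -0.02,"dz": 0,"wx": 0,"wy": 0,"wz": 0,"fingers": 1},{"dx": 0,"dy": 0,"dz": 0,"wx": 0,"wy": 0,"wz": 0,"fingers": 1}]}}

```text
clock: 23.88
eef_pos: [447.6, -148.7, 146.9]
tool_rot: [-0.806, 1.569, -0.22]
force: [-0.5, 0.8, -3.0]
width: 24.8
```

```bash
cat >> st.py <<'E'
u=np.array([np.cos(np.radians(123.7)),np.sin(np.radians(123.7))]);d=s['eef_pos'][:2]-np.array([521.2,-258.3]);print("r",d@u,"lat",d@[u[1],-u[0]],"Frad",s['force'][:2]@u,"Flat",s['force'][:2]@[u[1],-u[0]])
E
python3 st.py; python3 look.py w16;python3 st.py
```

```text
23.875 [ 447.57 -148.69  146.9 ] psi 33.56095273713233 F [-0.54  0.77 -2.97] M [0.01 0.   0.04] w 24.769974747872244 q [ 0.45  0.52 -0.27  2.08  0.25  0.57  0.59] tilt 0.11353970019217535
r 132.04785430642238 lat -0.43772130717601243 Frad 0.9403555626434374 Flat -0.016069602964560115
23.875 [ 447.57 -148.69  146.9 ] [ 0.45  0.52 -0.27  2.08  0.25  0.57  0.59] [-0.54  0.77 -2.97] 24.769974747872244
23.925 [ 446.66 -147.69  146.8 ] psi 33.6196151718587 F [-0.33 -0.34 -2.29] M [0.02 0.02 0.02] w 24.427338038987468 q [ 0.45  0.52 -0.27  2.09  0.25  0.57  0.59] tilt 0.03687756097848862
r 133.37716748344846 lat -0.6459662352498228 Frad -0.09805607915225445 Flat -0.4613666556708428
```

View pics/w16.png

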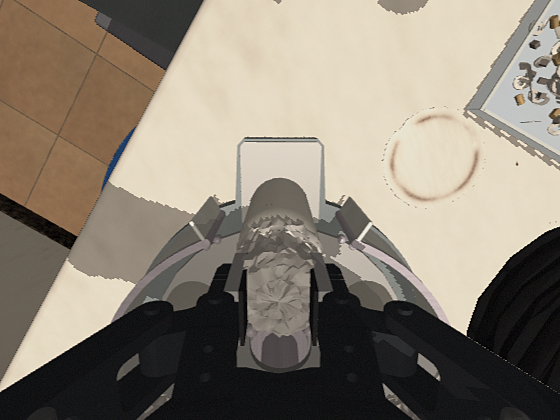

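{"fn": "servo_tool", "kwargs": {"rows": [{"dx": 0,"dy": -0.012,"dz": 0.0005,"wx": 0,"wy": 0,"wz": 0,"fingers": 1},{"dx": 0,"dy": -0.012,"dz": 0.0005,"wx": 0,"wy": 0,"wz": 0,"fingers": 1},{"dx": 0,"dy": -0.008,"dz": 0,"wx": 0,"wy": 0,"wz": 0,"fingers": 1},{"dx": 0,"dy": 0,"dz": 0,"wx": 0,"wy": 0,"wz": 0,"fingers": 1}]}}

```text
clock: 24.42
eef_pos: [460.6, -166.9, 146.9]
tool_rot: [-0.49, 1.57, 0.098]
force: [0.8, -0.4, -2.7]
width: 24.6
```

```bash
python3 st.py
```

```text
24.425 [ 460.59 -166.92  146.86] psi 33.677798597570494 F [ 0.79 -0.41 -2.67] M [ 0.   -0.02 -0.  ] w 24.563902786327485 q [ 0.48  0.54 -0.28  2.04  0.25  0.59  0.62] tilt 0.041926191934109146
r 109.65659132435593 lat 0.2765542183885046 Frad -0.7741306027406109 Flat 0.4305528948804574
```

{"fn": "servo_tool", "kwargs": {"rows": [{"dx": 0,"dy": -0.006,"dz": 0,"wx": 0,"wy": 0,"wz": 0,"fingers": 1},{"dx": 0,"dy": -0.005,"dz": 0,"wx": 0,"wy": 0,"wz": 0,"fingers": 1},{"dx": 0,"dy": 0,"dz": 0,"wx": 0,"wy": 0,"wz": 0,"fingers": 1}]}}

```text
clock: 24.8
eef_pos: [464.9, -173.3, 146.8]
tool_rot: [0.464, 1.57, 1.052]
force: [-0.3, 0.2, -2.3]
width: 24.5
```

```bash
python3 st.py
```

```text
24.8 [ 464.86 -173.28  146.79] psi 33.71743107884118 F [-0.29  0.24 -2.35] M [ 0.07  0.03 -0.02] w 24.537734171445333 q [ 0.49  0.55 -0.28  2.02  0.25  0.61  0.63] tilt 0.02585762850097062
r 101.99680195940422 lat 0.2976808022783004 Frad 0.3650518453427133 Flat -0.10876379005659453
```

{"fn": "servo_tool", "kwargs": {"rows": [{"dx": 0,"dy": -0.004,"dz": 0,"wx": 0,"wy": 0,"wz": 0,"fingers": 1},{"dx": 0,"dy": -0.004,"dz": 0,"wx": 0,"wy": 0,"wz": 0,"fingers": 1},{"dx": 0,"dy": 0,"dz": 0,"wx": 0,"wy": 0,"wz": 0,"fingers": 1}]}}

```text
clock: 25.18
eef_pos: [468.8, -179.2, 146.9]
tool_rot: [-1.037, 1.569, -0.449]
force: [0.7, -0.6, -3.0]
width: 24.5
```

```bash
python3 st.py
```

```text
25.175 [ 468.83 -179.22  146.92] psi 33.69326131986707 F [ 0.73 -0.57 -2.99] M [-0.26 -0.09  0.06] w 24.50793994125926 q [ 0.5   0.55 -0.28  2.01  0.25  0.61  0.64] tilt 0.10886219739312959
r 94.84324054997978 lat 0.30645367766884846 Frad -0.8805656547300287 Flat 0.2933341755434875
```

{"fn": "servo_tool", "kwargs": {"rows": [{"dx": 0,"dy": -0.004,"dz": 0,"wx": 0,"wy": 0,"wz": 0,"fingers": 1},{"dx": 0,"dy": -0.004,"dz": 0,"wx": 0,"wy": 0,"wz": 0,"fingers": 1},{"dx": 0,"dy": 0,"dz": 0,"wx": 0,"wy": 0,"wz": 0,"fingers": 1}]}}

```text
clock: 25.55
eef_pos: [472.5, -183.9, 147.2]
tool_rot: [-0.815, 1.568, -0.227]
force: [0.7, -1.3, -2.1]
width: 24.5
```

```bash
python3 st.py
```

```text
25.55 [ 472.49 -183.94  147.16] psi 33.69356025482778 F [ 0.7  -1.32 -2.11] M [-0.28 -0.24 -0.01] w 24.487909563116702 q [ 0.51  0.56 -0.28  1.99  0.25  0.62  0.65] tilt 0.1363877114576564
r 88.88708936685799 lat 0.7339263736507675 Frad -1.4849383195922568 Flat -0.14944323920994673
```

{"fn": "servo_tool", "kwargs": {"rows": [{"dx": 0,"dy": -0.003,"dz": 0,"wx": 0,"wy": 0,"wz": 0,"fingers": 1},{"dx": 0,"dy": -0.002,"dz": 0,"wx": 0,"wy": 0,"wz": 0,"fingers": 1},{"dx": 0,"dy": 0,"dz": 0,"wx": 0,"wy": 0,"wz": 0,"fingers": 1}]}}

```text
clock: 25.92
eef_pos: [473.5, -186.4, 146.9]
tool_rot: [0.263, 1.57, 0.851]
force: [0.3, 0.3, -1.3]
width: 24.4
```

```bash
python3 st.py; python3 - <<'E'
from h import *
for n,(a,b,c,d) in dict(side=(120,270,240,380),wrist=(180,400,180,380),top=(150,300,300,440)).items():
    im=ctrl.get_image(n)[:,:,::-1]; cv2.imwrite(f"pics/{n}5.png",im); cv2.imwrite(f"pics/{n}5z.png",cv2.resize(im[a:b,c:d],(560,600),interpolation=2))
E
python3 st.py
```

```text
25.925 [ 473.54 -186.41  146.85] psi 33.715506011320805 F [ 0.29  0.33 -1.31] M [-0.02 -0.03  0.04] w 24.39995336968791 q [ 0.51  0.56 -0.28  1.99  0.25  0.62  0.66] tilt 0.02183774428173436
r 86.25471904383886 lat 0.23539024982643042 Frad 0.11601107398378951 Flat 0.42669241021405535
26.075 [ 473.48 -186.24  146.85] psi 33.730210111099325 F [ 0.3   0.78 -1.31] M [0.07 0.01 0.  ] w 24.564303878555485 q [ 0.51  0.56 -0.28  1.99  0.25  0.62  0.66] tilt 0.02111920137777045
r 86.42583678247188 lat 0.27789224204542506 Frad 0.4833096135052565 Flat 0.6883246561636587
```

View pics/side5z.png

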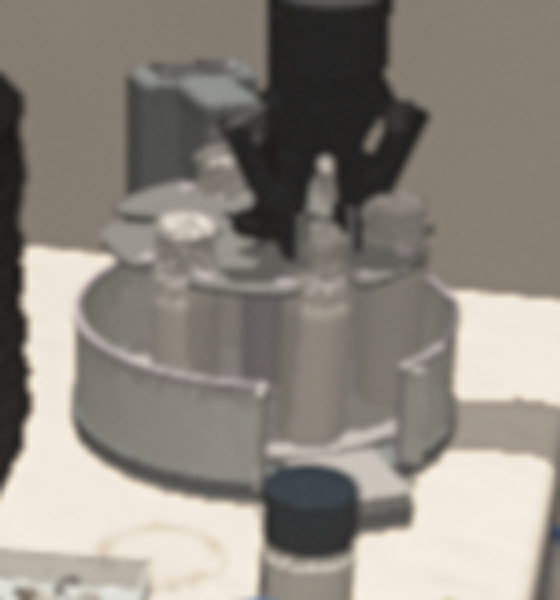

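View pics/wrist5.png

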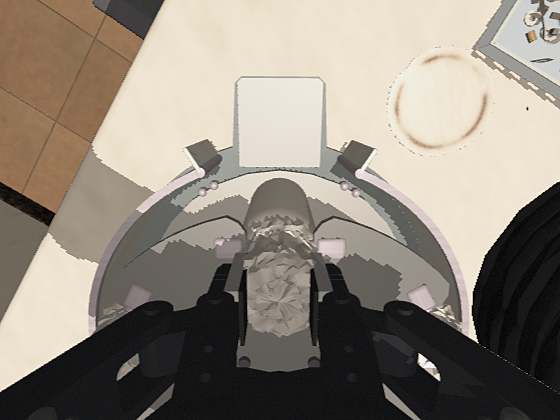

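The neck is in the fork between the housings at (230,247) and (332,247). I'll push on to feel the end stop.

{"fn": "servo_tool", "kwargs": {"rows": [{"dx": 0,"dy": -0.002,"dz": 0,"wx": 0,"wy": 0,"wz": 0,"fingers": 1},{"dx": 0,"dy": 0,"dz": 0,"wx": 0,"wy": 0,"wz": 0,"fingers": 1},{"dx": 0,"dy": 0,"dz": 0,"wx": 0,"wy": 0,"wz": 0,"fingers": 1}]}}

```text
clock: 26.45
eef_pos: [474.4, -187.6, 146.9]
tool_rot: [0.094, 1.57, 0.682]
force: [0.0, 0.1, -2.6]
width: 24.6
```

```bash
python3 st.py
```

```text
26.45 [ 474.39 -187.6   146.86] psi 33.719888991337704 F [ 0.04  0.09 -2.59] M [ 0.03  0.02 -0.01] w 24.643172883058263 q [ 0.51  0.56 -0.28  1.98  0.25  0.63  0.66] tilt 0.024039701034566256
r 84.79282648770487 lat 0.28841302182671313 Frad 0.050868913900486444 Flat 0.08157347302117268
```

{"fn": "servo_tool", "kwargs": {"rows": [{"dx": 0,"dy": -0.002,"dz": 0,"wx": 0,"wy": 0,"wz": 0,"fingers": 1},{"dx": 0,"dy": 0,"dz": 0,"wx": 0,"wy": 0,"wz": 0,"fingers": 1},{"dx": 0,"dy": 0,"dz": 0,"wx": 0,"wy": 0,"wz": 0,"fingers": 1}]}}

```text
clock: 26.82
eef_pos: [475.1, -188.7, 146.8]
tool_rot: [0.738, 1.57, 1.327]
force: [-1.0, 0.4, -2.3]
width: 24.4
```

```bash
python3 st.py
```

```text
26.825 [ 475.13 -188.72  146.82] psi 33.725394775034886 F [-1.04  0.39 -2.26] M [ 0.15  0.1  -0.01] w 24.41055944436228 q [ 0.51  0.57 -0.28  1.98  0.25  0.63  0.66] tilt 0.024339530050954034
r 83.45376634373511 lat 0.27668427163202836 Frad 0.9014586807833707 Flat -0.6464701601650209
```

A light contact moment is starting, so it's at or near the stop. Lower until the weight transfers.

{"fn": "servo_tool", "kwargs": {"rows": [{"dx": 0.001,"dy": 0.0007,"dz": 0,"wx": 0,"wy": 0,"wz": 0,"fingers": 1},{"dx": 0.001,"dy": 0,"dz": 0,"wx": 0,"wy": 0,"wz": 0,"fingers": 1},{"dx": 0,"dy": 0,"dz": 0,"wx": 0,"wy": 0,"wz": 0,"fingers": 1},{"dx": 0,"dy": 0,"dz": 0,"wx": 0,"wy": 0,"wz": 0,"fingers": 1}]}}

```text
clock: 27.32
eef_pos: [475.0, -188.5, 145.4]
tool_rot: [-0.328, 1.57, 0.26]
force: [0.3, 0.8, -1.4]
width: 24.4
```

```bash
python3 st.py
```

```text
27.325 [ 475.03 -188.46  145.44] psi 33.72163103082447 F [ 0.31  0.8  -1.36] M [ 0.01  0.07 -0.01] w 24.379371711455118 q [ 0.51  0.57 -0.28  1.98  0.25  0.62  0.66] tilt 0.03048884713293961
r 83.71997286241103 lat 0.3355545176891894 Frad 0.490922397020982 Flat 0.7016368368782815
```

{"fn": "servo_tool", "kwargs": {"rows": [{"dx": 0.001,"dy": 0,"dz": 0,"wx": 0,"wy": 0,"wz": 0,"fingers": 1},{"dx": 0,"dy": 0,"dz": 0,"wx": 0,"wy": 0,"wz": 0,"fingers": 1},{"dx": 0,"dy": 0,"dz": 0,"wx": 0,"wy": 0,"wz": 0,"fingers": 1}]}}

```text
clock: 27.7
eef_pos: [475.5, -188.5, 145.3]
tool_rot: [-0.754, 1.569, -0.166]
force: [-1.1, 0.3, 5.6]
width: 24.3
```

```bash
python3 st.py
```

```text
27.7 [ 475.47 -188.54  145.26] psi 33.71551755356457 F [-1.06  0.31  5.61] M [ 0.05  0.25 -0.06] w 24.254112303700914 q [ 0.51  0.57 -0.28  1.98  0.25  0.62  0.66] tilt 0.08914574087101419
r 83.41597789307353 lat 0.6609411424502483 Frad 0.8465355069466327 Flat -0.7118980017567592
```

It's seated: +5.6 N upward. Open and lift.

{"fn": "servo_tool", "kwargs": {"rows": [{"dx": 0,"dy": 0,"dz": 0,"wx": 0,"wy": 0,"wz": 0,"fingers": 0.55},{"dx": 0,"dy": 0,"dz": 0,"wx": 0,"wy": 0,"wz": 0,"fingers": 0.4},{"dx": 0,"dy": 0,"dz": 0,"wx": 0,"wy": 0,"wz": 0,"fingers": 0.3},{"dx": 0,"dy": 0,"dz": 0,"wx": 0,"wy": 0,"wz": 0,"fingers": 0.3}]}}

```text
clock: 28.2
eef_pos: [474.9, -188.4, 144.5]
tool_rot: [0.27, 1.57, 0.858]
force: [-0.2, -0.0, -0.2]
width: 60.1
```

```bash
python3 st.py
```

```text
28.2 [ 474.92 -188.42  144.53] psi 33.72031882127052 F [-0.24 -0.02 -0.24] M [0.03 0.05 0.02] w 60.12700582018352 q [ 0.51  0.57 -0.28  1.98  0.25  0.62  0.66] tilt 0.02213815991161844
r 83.81443829179284 lat 0.2737169478790804 Frad 0.11521771808260262 Flat -0.20751148940448508
```

{"fn": "servo_tool", "kwargs": {"rows": [{"dx": -0.02,"dy": 0,"dz": 0,"wx": 0,"wy": 0,"wz": 0,"fingers": 0.3},{"dx": -0.05,"dy": 0,"dz": 0,"wx": 0,"wy": 0,"wz": 0,"fingers": 0.3},{"dx": -0.06,"dy": 0,"dz": 0,"wx": 0,"wy": 0,"wz": 0,"fingers": 0.3},{"dx": -0.06,"dy": 0,"dz": 0,"wx": 0,"wy": 0,"wz": 0,"fingers": 0.3},{"dx": 0,"dy": 0,"dz": 0,"wx": 0,"wy": 0,"wz": 0,"fingers": 0.3}]}}

```text
clock: 28.82
eef_pos: [477.3, -188.9, 291.6]
tool_rot: [-0.908, 1.562, -0.32]
force: [0.4, -0.2, 0.1]
width: 59.8
```

{"fn": "servo_tool", "kwargs": {"rows": [{"dx": 0,"dy": 0,"dz": 0,"wx": 0,"wy": 0,"wz": 0,"fingers": 0},{"dx": 0,"dy": 0,"dz": 0,"wx": 0,"wy": 0,"wz": 0,"fingers": 0}]}}

```text
clock: 29.08
eef_pos: [474.1, -188.2, 286.2]
tool_rot: [2.033, 1.569, 2.622]
force: [-0.2, -0.3, -0.7]
width: 85.4
```

```bash
python3 st.py; python3 look.py w17 knob slot mouth apron bottle_mid gate; python3 - <<'E'
from h import *
for n,(a,b,c,d) in dict(side=(120,270,240,380),top=(150,300,300,440)).items():
    im=ctrl.get_image(n)[:,:,::-1]; cv2.imwrite(f"pics/{n}6.png",im); cv2.imwrite(f"pics/{n}6z.png",cv2.resize(im[a:b,c:d],(560,600),interpolation=2))
    for l,z in (("big_vial_mid",60),("small_vial_mid",49)):
        for e in ctrl.mark_of(l,n)[:1]: print(n,l,np.array(e['point']),onz(n,e['point'],z))
E
```

```text
29.075 [ 474.07 -188.21  286.18] psi 33.72794261365981 F [-0.18 -0.28 -0.72] M [-0.06  0.01  0.03] w 85.38022799424826 q [ 0.57  0.38 -0.35  1.82  0.15  0.97  0.75] tilt 0.12041431349077086
r 84.45962890260887 lat -0.32072354937724157 Frad -0.13286680186472252 Flat -0.29979101263840563
29.075 [ 474.07 -188.21  286.18] [ 0.57  0.38 -0.35  1.82  0.15  0.97  0.75] [-0.18 -0.28 -0.72] 85.38022799424826
knob 0.61 [275.8 315.5] [ 517.97 -258.84  195.  ]
mouth 0.82 [279.  163.7] [ 458.91 -165.89  138.  ]
apron 0.67 [281.   85.7] [ 421.86 -106.22   25.5 ]
apron 0.34 [279.7 317.5] [ 584.33 -351.5    25.5 ]
bottle_mid 0.69 [284.1 190.8] [ 485.   -194.96   72.  ]
side big_vial_mid [316.2 266.8] [429.60951951  63.64349304  60.        ]
side small_vial_mid [299.  295.3] [444.63147858 164.26426092  49.        ]
top big_vial_mid [249.3 252.2] [428.02603538  65.30253517  60.        ]
top small_vial_mid [317.2 252.3] [ 424.27145405 -115.06459066   49.        ]
```

View pics/w17.png

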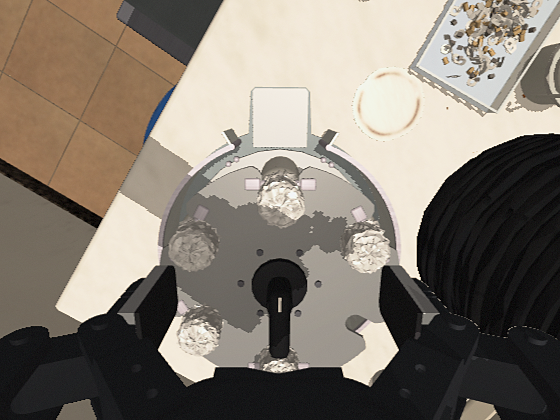

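View pics/side6z.png

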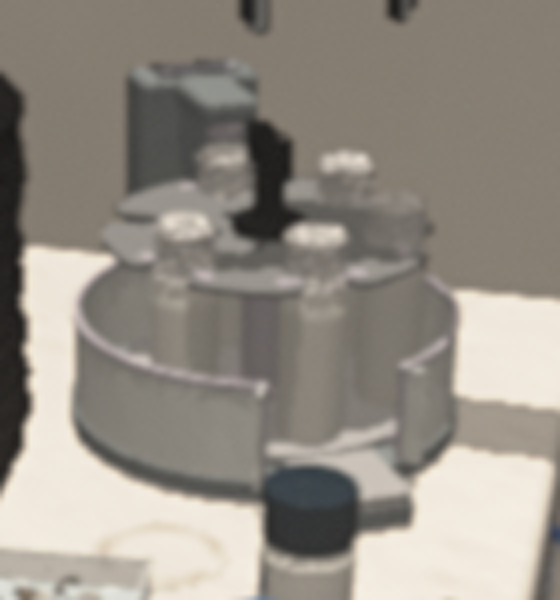

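Released and seated. I'll check the bottle's position and uprightness quantitatively, using the neighbours as reference.

```bash
python3 - <<'E'
from h import *
np.set_printoptions(precision=1,suppress=True)
ax=np.array([521.2,-258.3]); 
def cyl(n,xy,c=None):
    # outline points of body at z 30..110 & neck top circle at 170
    out=[]
    for z,r in [(28,22.5),(110,22.5),(145,13.7),(168,13.7)]:
        a=np.linspace(0,2*np.pi,40); out.append(np.array([proj(n,[xy[0]+r*np.cos(t),xy[1]+r*np.sin(t),z],c) for t in a]))
    return out
sx=[]
im=cv2.imread('pics/side6.png'); S=5; x0,y0=260,150
big=cv2.resize(im[y0:y0+110,x0:x0+110],None,fx=S,fy=S,interpolation=2)
for k,col in [(0,(0,0,255)),(60,(255,0,0)),(-60,(0,255,0))]:
    a=np.radians(123.7+k); xy=ax+85*np.array([np.cos(a),np.sin(a)])
    for o in cyl("side",xy): cv2.polylines(big,[((o-[x0,y0]+.5)*S).astype(int)],True,col,1)
cv2.imwrite('pics/z10.png',big)
c=ctrl.camera_info("wrist"); im=ctrl.get_image("wrist")[:,:,::-1].copy(); x0,y0=150,130
big=cv2.resize(im[y0:y0+150,x0:x0+190],None,fx=4,fy=4,interpolation=2)
for k,col in [(0,(0,0,255)),(60,(255,0,0)),(-60,(0,255,0))]:
    a=np.radians(123.7+k); xy=ax+85*np.array([np.cos(a),np.sin(a)])
    for o in cyl("wrist",xy,c): cv2.polylines(big,[((o-[x0,y0]+.5)*4).astype(int)],True,col,1)
cv2.imwrite('pics/z11.png',big)
E
python3 st.py
```

```text
29.775 [ 474.92 -188.46  287.17] psi 33.71808217028837 F [-0.46  0.01 -0.79] M [ 0.   -0.04 -0.05] w 85.34047494779622 q [ 0.57  0.38 -0.35  1.82  0.15  0.97  0.75] tilt 0.028638117993168226
r 83.77647884952971 lat 0.24786867650753663 Frad 0.2606419897619425 Flat -0.3803402498373663
```

View pics/z10.png

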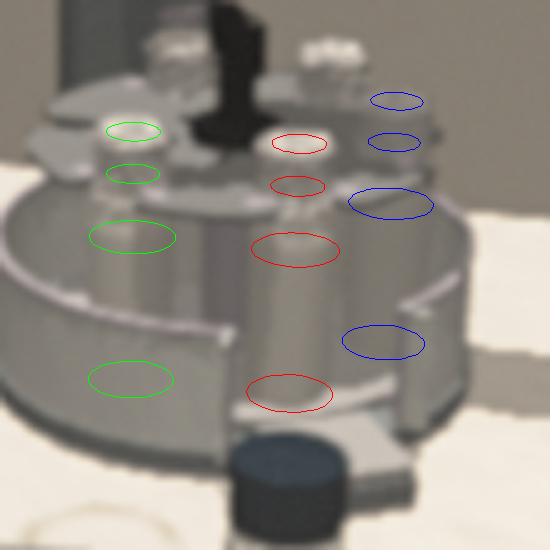

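View pics/z11.png

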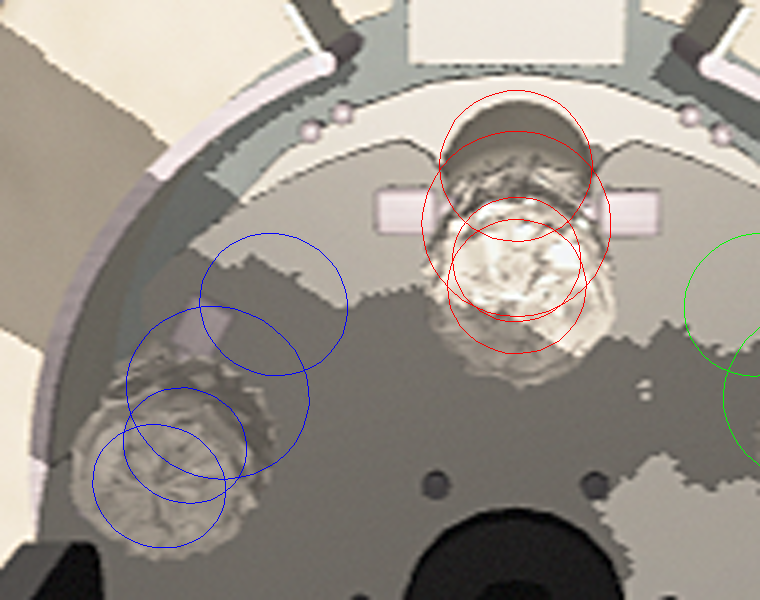

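The shared overlay shows the bottle about 2.5 mm past home, at both foot and top, so it is not tilted. The plate holes are level with the gate axis, so the carousel is still in its stop, and the vials are where they were. Handing in.

```bash
python3 - <<'E'
from cell import ctrl
print(ctrl.finish_job()); print(ctrl.read_state()['clock'])
E
```

```text
the job is handed in; nothing more can be done
None
the job is handed in; nothing more can be done
```

The bottle is loaded in the changer and the job is handed in at about 30 s of the 64 s allowed. No verdict was reported.

- **Carousel:** I gripped the knob and turned it about 161° clockwise. The detent moment peaked at 0.32 N m and dropped to zero, so I took it to be in its stop. In the last wrist picture the carousel plate's holes were still square to the gate line.
- **Bottle:** I picked it up by the neck and kept it upright throughout, then pushed it through the gate past the spring balls. I lowered it until the force changed from about -2 N to +5.6 N, released it and lifted clear.
- **Final fit:** The overlay put the bottle about 2.5 mm past home at both foot and top. That is inside the 6 mm limit and shows no measurable tilt.
- **Gripper:** At the end it was open and about 100 mm or more above everything, with forces near zero.
- **Vials:** I did not touch them. In the side view the big vial was unchanged, and the small vial's mark moved by about 4 pixels (roughly 8 mm).

**Checks that disagreed:**
- In the last top picture the network reported the small vial at the apron, which I judged a false hit.
- The final network mark for the bottle was about 13 mm off along the viewing direction. I relied on the overlay instead.

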